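# Reset the coarseness screw of a shop grain mill

## Robot

A 6-joint arm with a two-finger parallel gripper is mounted at the origin on the work surface. World frame = base frame: x ahead of the robot, y to its left, z up, the work surface at z = 0. Lengths are in m, angles in rad, forces in N, time in s.
With the tool pointing down it reaches from about 0.35 to 0.775 m from the base axis. Payload 7.3 kg.
Tool frame: the origin (TCP) lies on the centre line of the jaws, within the pads' length; the fingertips stand 14 mm ahead of it and the grasp point (between the pads) lies 5 mm behind it; z points along the fingers, y is the direction in which the jaws open and shut (so a half turn about z gives the same grasp; the last joint's range is limited). The gripper opens to 92 mm and grips with 3 to 60 N. Pads are 19 mm wide; open, the fingers measure 130 mm over their backs; the gripper's body (75 mm by 190 mm) begins 47 mm behind the grasp point.
Start: joints at [1.118, 0.342, 1.524, -0, 1.275, -0.146], TCP at [0.159, 0.501, 0.241] pointing down, gripper open.
Joint ranges: [-2.53, 2.53], [-0.77, 2.02], [0.04, 2.7], [-1, 4.14], [0.28, 2.66], [-3.11, 3.11]. Speed limits (rad/s): [2.57, 2.57, 3.14, 3.14, 3.14, 3.14].

## Interface

Orientations are given as [roll, pitch, yaw] about the fixed x, y, z axes, in that order (R = Rz(yaw) Ry(pitch) Rx(roll)).
In Python, from cell import telemetry, cams, robot gives the robot as it stands.
- The arm moves only by the tool servo_tool, never from a script. Its argument "targets" is text: rows parted by semicolons, each of 4 numbers parted by spaces: the shift along the tool's x, y, z in mm, then the turn about the tool's z in rad. In form: x y z yaw; .... A call has 1 to 20 rows; each row shifts and turns the pose as measured when the row begins, along the tool's axes as they then stand; what a row does not reach is not made up. A row lasts 1/8 s, in which the tool goes at most 62.5 mm and 10.7 degrees, less where a joint would pass 70% of its speed; a pose out of reach is approached as far as the arm can. A call with a gripper value outside its range is refused whole. "hand" is the opening, from 0 (shut) to 1 (fully open), set as the call begins (left out, the last holds). The fingers move at their own pace and stop on an object; "squeeze" is the grip in N (left out, the last holds). Time passes only in rows, so rows that do not move let the fingers close. It gives the time, the measured TCP pose, the force and the opening at its end, in the units of the state.
- telemetry.observe(): the state, without advancing time (a new reading comes with each control period).
- cams.read_camera(name): name is "side" or "top" or "wrist"; returns a dict with "color" (400x640x3 uint8, red, green, blue), "K" (3x3 intrinsics, pixels), "R" (3x3) and "t" (3): a world point X has camera coordinates R X + t. Camera axes: x right, y down, z forward; pixel columns grow to the right and rows downward; lengths in m; the calibration is good to about 2 mm. The wrist camera is an equidistant fisheye: a pixel r from the principal point sees the ray r / f radians off the axis. A picture is of the moment at which its call begins. There is no depth.
- robot.hand_in(): hands the job in, once; it reports no verdict.
Trained networks look in a picture, given as the dict that the camera call returned (one of the last four; its "shot" number tells which), for a name from the list of things; names that differ only in an ending like _2 or _b are one class to them, and where a whole thing is asked for, a point or a joint stands for the part that bears it (a point fixed in the world has none). Each returns a list of dicts, best first, with "score" (0 to 1); they miss things now and then, are a little off and sometimes report something else, mostly with a low value. They report only what shows in the picture. A call takes as long as a camera call. They do not tell look-alikes from the thing itself.
- cams.cut_out(picture, query): "region" (400x640 bool, what is visible of it) and "extent" ([centre column, centre row, width, height] in pixels, round what is visible of it).
The state is a dict: "time": time; "qpos": joint angles; "qvel": joint speeds; "joint_efforts": joint torques, N m; "tool_pos": TCP position; "tool_rot": TCP orientation; "contact_force": force on the tool from outside, world axes, zero at the start; "torque": the same for the moment, N m; "opening": finger opening in m.
Only numpy, scipy, OpenCV 4.12 (cv2) and the standard library are available. Lean on these libraries where they do the work, as an engineer would, in place of code of your own. Each camera call takes 0.05 s, during which the arm holds its last target.

## Task

Take the flat screwdriver from its wooden stand, feel its blade lightly into the slot of the mill's setting screw, and turn the screw until its pointer stands at the brass tab on the dial. Then stand the screwdriver back upright in its stand, handle collar resting fully on the wood. Leave the brass tab and the jars where they are.

Things in the scene. Friction and masses are not known exactly. Their poses are not given: they have to be found in the camera images.
- driver: Flat screwdriver, 0.08-0.17 kg, upright in the stand at any yaw. Origin on its axis under the handle's collar; z up the handle. Dark wood handle z 0 to 80 mm: round collar (diameter 36, 6 high), then a flat-sided grip 34 mm wide along x, 24 thick along y. Below: shank (diameter 8) and steel blade 16 mm wide along x, 2 thick along y, ending at z = -55. Blade width and handle width run the same way.
- blade_tip (a point): Middle of the screwdriver blade's end edge, 55 mm below driver's origin on its axis; same axes as driver.
- stand: Fixed wooden block 90 x 90 x 60 mm on the table, with one vertical through hole of diameter 23 mm in its middle, in which the screwdriver hangs by its collar. Origin at the centre of its underside, z up; the top is at z = 60 mm.
- mill: Fixed counter grain mill, grey body spanning x -80 to 80 mm, y -80 to 210 mm, 60 mm high. Origin at table height under the dial's axis; z up. A bright round dial plate (diameter 136, 2 mm thick) lies on top at the origin; the clear hopper (diameter 112, top at z = 168) stands at y = 145, and a spout sticks out to x = -120 at y = 145.
- slot (a point): Centre of the setting screw's top, mid-dial, 74 mm above the table. Steel head, diameter 26, one straight slot right across, 4.2 mm wide, 5 deep, edges bevelled 1 mm. z up; x along the slot, the way the black pointer (fixed to the screw, 48 mm long) points. Friction 0.04 N m; stays where left, never rises. Starts 0.5 to 1.3 rad from the tab: turn clockwise seen from above. Stops lie well past the tab.
- tab (a point): Top of the brass tab at the dial's rim, 10 mm wide, 61 mm from the dial's axis; x points outward from that axis through the tab, z up. It sits firmly (0.5 N m) and is the mark: do not shift it. The setting is right when x of slot and x of tab point the same way.
- small_jar: Small closed glass jar with brown contents, diameter 52, height 70 mm; origin at the centre of its base. Bystander.
- small_jar_b: Small closed glass jar with dark contents, diameter 52, height 70 mm; origin at the centre of its base. Bystander.
- herb_jar: Closed glass jar with green contents, diameter 72, height 100 mm; origin at the centre of its base. Bystander.
- setting_screw (a joint): Angle of the setting screw in the mill, rad: 0 with the pointer along the mill's -x, growing counter-clockwise as seen from above.
Not all that is in view belongs to the job. Leave any orange look-alike of the stand alone. What is shaped like the driver but turquoise is not meant.

How it is judged:
By the outcome, as a careful person would: the job done as asked, in the order asked, and still so for the second after the job is handed in, with the robot touching nothing.
It also fails if it takes over 53 s, if anything falls off the work surface, if the arm or the gripper's body presses on something with over 40 N, if the wrist force passes 120 N, or if a joint passes its speed limit or range.

## Working session

There is one attempt and no reset: what is moved stays moved. The work goes in short steps, Python scripts to look and compute and a tool call to move; the robot and the scene stay as the last step left them, time stands still between calls to the robot, and variables do not carry over. Pictures are saved under pics/ and viewed, and the job is handed in when it is done.

Besides the shell and the picture viewer there is one more tool, called after "Request:" by a JSON object that holds its "op" and its "data". servo_tool: Moves the arm, as the interface text tells. Its arguments: {"type":"object","properties":{"targets":{"type":"string"},"hand":{"type":"number"},"squeeze":{"type":"number"}},"required":["targets"]}

```bash
ls; mkdir -p pics; python3 - <<'E'
from cell import telemetry, cams, robot
import cv2,numpy as np
print(telemetry.observe())
for n in ["side","top","wrist"]:
    p=cams.read_camera(n)
    cv2.imwrite(f"pics/a_{n}.png",p["color"][:,:,::-1])
    print(n,p["K"].tolist(),np.round(p["R"],3).tolist(),p["t"].tolist())
E
```

```text
pics
{'time': 0.0, 'qpos': array([ 1.11802056e+00,  3.42688144e-01,  1.52501490e+00,  1.73253309e-05,
        1.27539555e+00, -1.45977004e-01]), 'qvel': array([-0.00176941,  0.00213363, -0.00041585, -0.00026525, -0.00250602,
        0.00112146]), 'joint_efforts': array([ 1.43465910e-03, -4.31253576e+01, -2.44216543e+01,  7.19026546e-02,
        5.62112918e-02, -1.76619919e-04]), 'tool_pos': array([0.158347  , 0.50014804, 0.24006363]), 'tool_rot': array([-3.14010514e+00, -2.35443985e-04,  2.83478866e+00]), 'contact_force': array([-0.43701401, -0.92352985, -0.37832697]), 'torque': array([-0.0249804 ,  0.0313142 ,  0.00721978]), 'opening': 0.09177248295691477}
side [[450.6549894800049, 0.0, 315.42128437769406], [0.0, 450.6549894800049, 210.3184254799773], [0.0, 0.0, 1.0]] [[0.735, -0.678, 0.009], [-0.367, -0.409, -0.836], [0.57, 0.611, -0.549]] [-0.5430602497733471, 0.20300928586346761, 0.8140115029491137]
top [[469.5792712131866, 0.0, 314.1257342801668], [0.0, 469.5792712131866, 201.7908169706209], [0.0, 0.0, 1.0]] [[-0.015, -1.0, 0.006], [-0.985, 0.014, -0.172], [0.172, -0.008, -0.985]] [-0.16152484414436535, 0.5993002804343994, 0.8966264615997931]
wrist [[309.70691628693146, 0.0, 319.3503564367354], [0.0, 309.70691628693146, 202.33957500035314], [0.0, 0.0, 1.0]] [[0.303, 0.953, -0.002], [0.922, -0.292, 0.253], [0.24, -0.078, -0.968]] [-0.5242921300621318, -0.031527079574205336, 0.38992458534108687]
```

View pics/a_side.png

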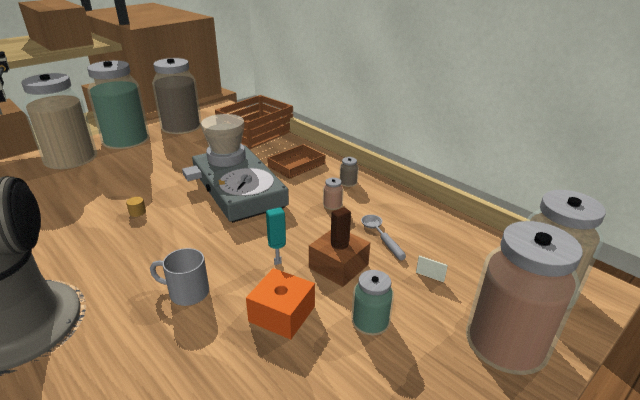

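View pics/a_top.png

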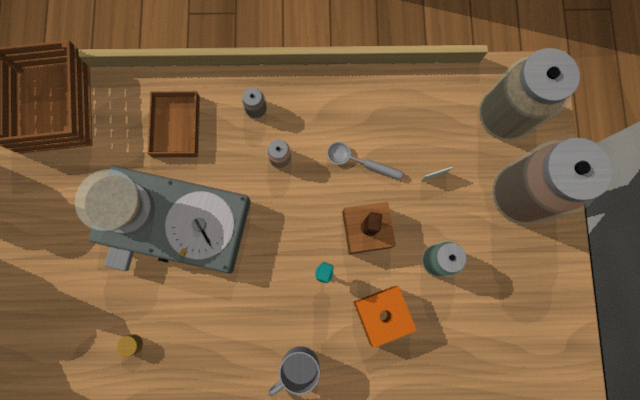

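View pics/a_wrist.png

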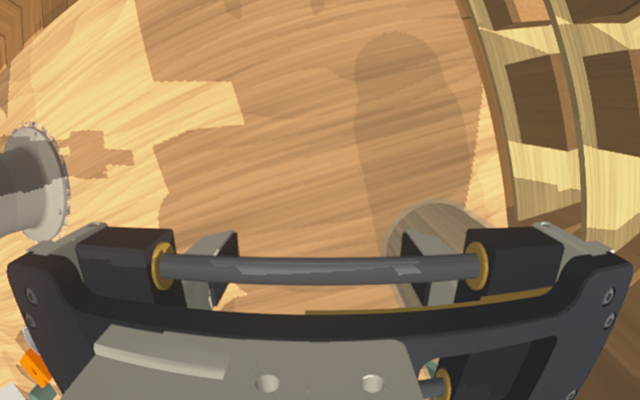

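```bash
cat > h.py <<'E'
from cell import telemetry, cams, robot
import cv2,numpy as np
from scipy.spatial.transform import Rotation as Ro
def proj(p,X):
    X=np.atleast_2d(X); c=X@p["R"].T+p["t"]; K=p["K"]
    if p.get("fish"):
        r=np.hypot(c[:,0],c[:,1]); th=np.arctan2(r,c[:,2]); s=th/np.maximum(r,1e-9)
        return np.c_[K[0,0]*c[:,0]*s+K[0,2],K[1,1]*c[:,1]*s+K[1,2]]
    return np.c_[K[0,0]*c[:,0]/c[:,2]+K[0,2],K[1,1]*c[:,1]/c[:,2]+K[1,2]]
def back(p,uv,z):
    uv=np.atleast_2d(np.asarray(uv,float)); K=p["K"]
    d=np.c_[(uv[:,0]-K[0,2])/K[0,0],(uv[:,1]-K[1,2])/K[1,1]]
    if p.get("fish"):
        th=np.hypot(d[:,0],d[:,1]); s=np.sin(th)/np.maximum(th,1e-9)
        v=np.c_[d*s[:,None],np.cos(th)]
    else: v=np.c_[d,np.ones(len(d))]
    w=v@p["R"]; o=-p["R"].T@p["t"]
    return o+w*((z-o[2])/w[:,2])[:,None]
def shot(n,save=None):
    p=dict(cams.read_camera(n)); p["fish"]=n=="wrist"
    if save: cv2.imwrite(f"pics/{save}.png",p["color"][:,:,::-1])
    return p
def crop(p,u0,v0,w,h,s,name,draw=None):
    im=p["color"][v0:v0+h,u0:u0+w,::-1]
    im=cv2.resize(im,None,fx=s,fy=s,interpolation=cv2.INTER_CUBIC)
    if draw is not None:
        for q in draw:
            cv2.circle(im,(int((q[0]-u0+.5)*s),int((q[1]-v0+.5)*s)),2,(0,0,255),-1)
    cv2.imwrite(f"pics/{name}.png",im)
E
python3 - <<'E'
from h import *
p=shot("top"); 
import pickle;pickle.dump({k:p[k] for k in p},open("top.pkl","wb"))
crop(p,330,185,80,80,7,"b_stand"); crop(p,75,155,190,125,4,"b_mill")
for q in ["driver","stand","mill","slot","tab"]:
    for d in cams.cut_out(p,q)[:3]:
        m=d["region"]; v,u=np.nonzero(m)
        print(q,round(d["score"],2),np.round(d["extent"],1),u.mean().round(1),v.mean().round(1),m.sum())
s=shot("side");pickle.dump({k:s[k] for k in s},open("side.pkl","wb"))
crop(s,180,110,200,170,4,"b_side")
E
```

```text
driver 0.82 [325.  270.2  22.6  20.9] 324.3 271.8 301
driver 0.64 [371.3 224.9  19.8  20.8] 372.0 223.8 384
stand 0.96 [386.4 318.1  63.9  59.2] 385.1 315.8 2461
stand 0.85 [369.9 226.8  52.6  55.7] 368.0 228.0 1782
mill 0.83 [163.4 220.6 174.9 111.5] 161.9 218.3 13586
mill 0.18 [183.2 252.2   4.7  10.1] 183.1 251.7 31
slot 0.74 [198.  223.9  10.6  12. ] 198.8 224.1 123
tab 0.39 [185.6 251.9   5.1   6.3] 183.1 251.9 42
```

View pics/b_stand.png

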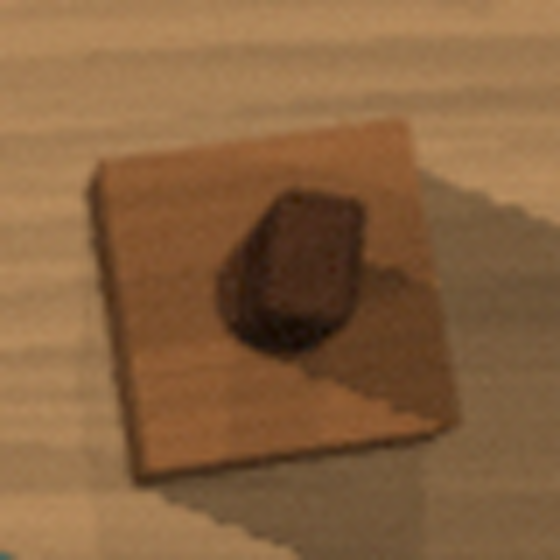

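View pics/b_mill.png

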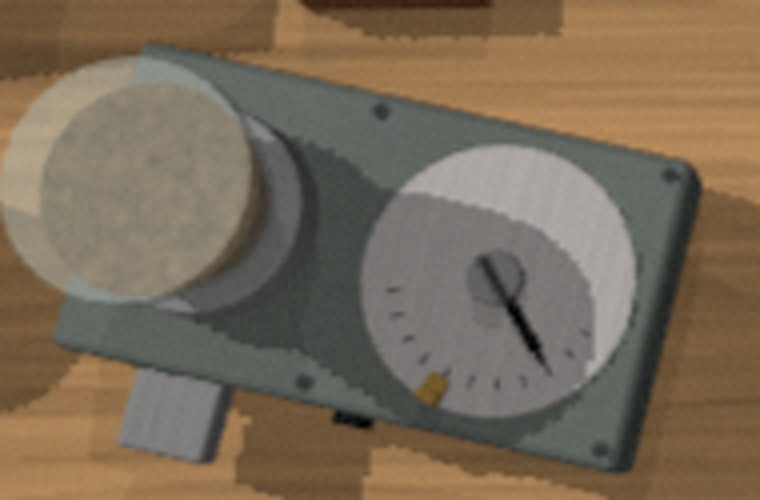

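View pics/b_side.png

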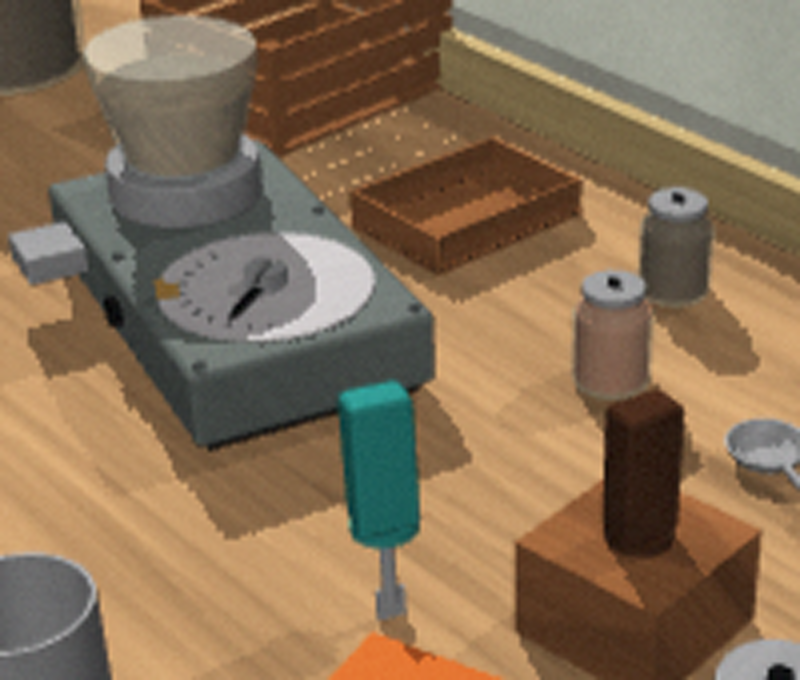

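```bash
python3 - <<'E'
from h import *
import pickle
p=pickle.load(open("top.pkl","rb"))
f=lambda q,o,s:[o[0]+q[0]/s-.5,o[1]+q[1]/s-.5]
c=[f(q,(330,185),7) for q in [(103,160),(408,120),(460,425),(140,475)]]
C=back(p,c,.06);print(C.round(4),C.mean(0).round(4),np.linalg.norm(np.diff(C,axis=0),axis=1))
T=back(p,[f(q,(330,185),7) for q in [(290,190),(362,202),(350,300),(262,290)]],.14);print(T.round(4),T.mean(0).round(4))
for n,q,z in [("screw",(496,277),.074),("tipptr",(548,375),.068),("tab",(433,388),.066),("dialc",(498,282),.062)]:
    print(n,back(p,f(q,(75,155),4),z).round(4))
for n,uv in [("turq",(324,271))]:
  print(back(p,uv,.14))
s=pickle.load(open("side.pkl","rb"))
g=lambda q:[180+q[0]/4-.5,110+q[1]/4-.5]
# turq: find height: side pixel of tip and top
for z in (0.0,.03,.06,.09): print(z,"tip",back(s,g((392,612)),z).round(3),"top",back(s,g((375,395)),z+.135).round(3),back(p,(324,270),z+.135).round(3))
o=-p["R"].T@p["t"];print(o)
pw=shot("wrist");st=telemetry.observe()
Rt=Ro.from_euler("xyz",st["tool_rot"]).as_matrix()
print("cam in tool",Rt.T@(-pw["R"].T@pw["t"]-st["tool_pos"]), (Rt.T@pw["R"].T).round(3))
E
```

```text
[[ 0.5834 -0.2302  0.06  ]
 [ 0.5938 -0.3179  0.06  ]
 [ 0.5063 -0.3289  0.06  ]
 [ 0.4936 -0.2383  0.06  ]] [ 0.5443 -0.2788  0.06  ] [0.08835083 0.08818443 0.09156823]
[[ 0.5619 -0.273   0.14  ]
 [ 0.5585 -0.2916  0.14  ]
 [ 0.5328 -0.2875  0.14  ]
 [ 0.5358 -0.2647  0.14  ]] [ 0.5472 -0.2792  0.14  ]
screw [[0.5527 0.0567 0.074 ]]
tipptr [[0.505  0.0315 0.068 ]]
tab [[0.4996 0.0878 0.066 ]]
dialc [[0.5518 0.0585 0.062 ]]
[[ 0.45591429 -0.18526027  0.14      ]]
0.0 tip [[ 0.457 -0.186  0.   ]] top [[ 0.458 -0.18   0.135]] [[ 0.458 -0.185  0.135]]
0.03 tip [[ 0.436 -0.215  0.03 ]] top [[ 0.43  -0.217  0.165]] [[ 0.457 -0.185  0.165]]
0.06 tip [[ 0.414 -0.244  0.06 ]] top [[ 0.402 -0.255  0.195]] [[ 0.456 -0.184  0.195]]
0.09 tip [[ 0.392 -0.272  0.09 ]] top [[ 0.375 -0.292  0.225]] [[ 0.455 -0.183  0.225]]
[ 0.43387978 -0.16259988  0.98716753]
cam in tool [ 0.06766852  0.0001778  -0.14415266] [[-0.001 -0.968 -0.253]
 [ 1.    -0.    -0.001]
 [ 0.    -0.253  0.968]]
```

Request:
{"op": "servo_tool", "data": {"targets": "-40 -42 0 0;-40 -42 0 0;-40 -42 0 0;-40 -42 0 0;-40 -42 0 0;-40 -42 0 0;-40 -42 0 0;-40 -42 0 0;-40 -42 0 0;-40 -42 0 0;-40 -42 0 0;-40 -42 0 0;-40 -42 0 0", "hand": 1}}

```text
time: 2.17
tool_pos: [0.5005, -0.1945, 0.2434]
tool_rot: [3.135, 0.011, 2.841]
contact_force: [0.2, 0.5, 0.2]
opening: 0.0916
```

```bash
cat >> h.py <<'E'
def to(x,y,z,yaw=None):
    s=telemetry.observe(); R=Ro.from_euler("xyz",s["tool_rot"]).as_matrix()
    d=R.T@(np.array([x,y,z])-s["tool_pos"]); yw=np.arctan2(R[1,0],R[0,0])
    print("t",round(s["time"],2),"pos",s["tool_pos"].round(4),"rot",s["tool_rot"].round(4),"F",s["contact_force"].round(1),"T",s["torque"].round(2),"op",round(s["opening"],4))
    print("shift mm (tool)",(d*1000).round(1),"dyaw",None if yaw is None else round(-((yaw-yw+np.pi)%(2*np.pi)-np.pi),3),"yaw",round(yw,4))
E
python3 -c "
from h import *
to(.5465,-.279,.24,2.93)"
```

```text
t 2.17 pos [ 0.5005 -0.1945  0.2434] rot [3.1353 0.0105 2.8409] F [0.2 0.5 0.2] T [-0.04 -0.02 -0.07] op 0.0916
shift mm (tool) [-68.9 -67.1   3.7] dyaw -0.089 yaw 2.8409
```

Request:
{"op": "servo_tool", "data": {"targets": "-34 -33 2 -0.04;-34 -33 2 -0.05;0 0 0 0"}}

```text
time: 2.55
tool_pos: [0.5494, -0.2837, 0.2381]
tool_rot: [3.136, 0.011, 2.929]
contact_force: [0.3, 0.0, 0.7]
opening: 0.0918
```

```bash
python3 - <<'E'
from h import *
to(.5465,-.279,.24,2.93)
p=shot("wrist","c_w"); import pickle; pickle.dump(p,open("w1.pkl","wb"))
crop(p,220,110,200,150,4,"c_wc")
for d in cams.cut_out(p,"driver")[:2]:
  v,u=np.nonzero(d["region"]);print(d["score"],d["extent"],u.mean(),v.mean())
E
```

```text
t 2.55 pos [ 0.5494 -0.2837  0.2381] rot [3.1364 0.011  2.9292] F [0.3 0.  0.7] T [ 0.02  0.02 -0.07] op 0.0918
shift mm (tool) [ 3.8  4.  -1.9] dyaw -0.001 yaw 2.9292
0.77 [444.0, 99.4, 101.3, 42.7] 452.328320802005 100.1047619047619
0.6 [323.2, 194.9, 36.1, 60.1] 321.7009523809524 192.2120634920635
```

View pics/c_w.png

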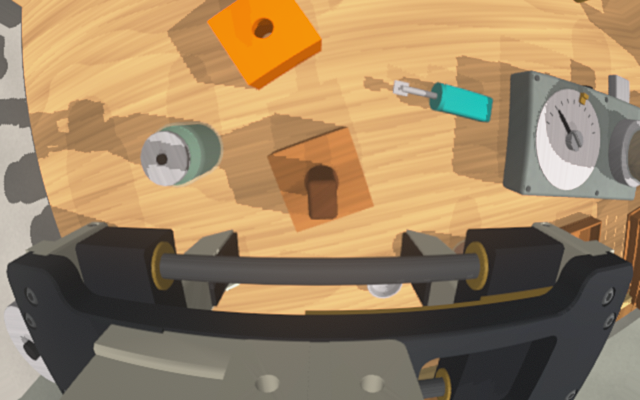

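View pics/c_wc.png

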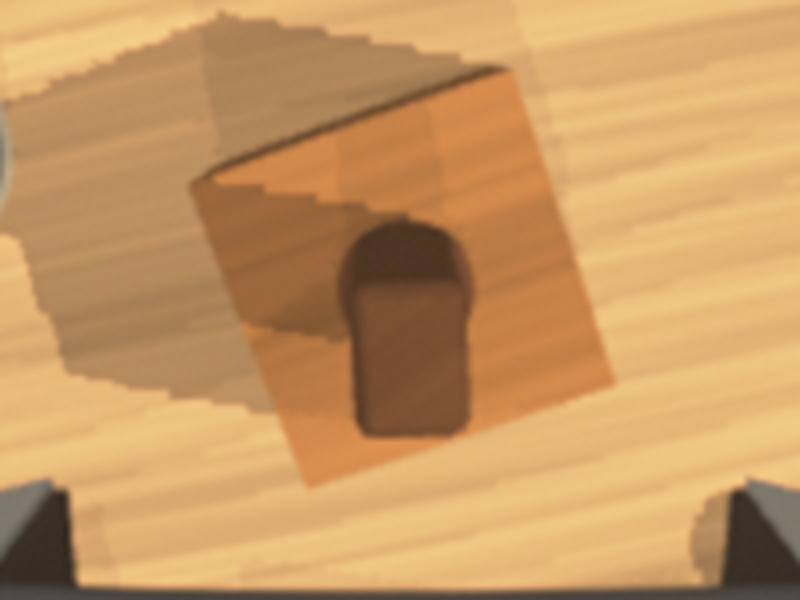

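```bash
python3 - <<'E'
from h import *
import pickle
p=pickle.load(open("w1.pkl","rb"))
f=lambda q:[220+q[0]/4-.5,110+q[1]/4-.5]
T=back(p,[f(q) for q in [(355,285),(467,285),(468,435),(361,435)]],.14)
print(T.round(4),T.mean(0).round(4))
print("long",np.linalg.norm(T[3]-T[0]),np.linalg.norm(T[2]-T[1]),"w",np.linalg.norm(T[1]-T[0]),np.linalg.norm(T[3]-T[2]))
for a,b in [(3,0),(2,1)]: 
  d=T[a]-T[b]; print("ang",np.arctan2(d[1],d[0]))
for a,b in [(0,1),(3,2)]: 
  d=T[b]-T[a]; print("perp ang",np.arctan2(d[1],d[0]))
S=back(p,[f(q) for q in [(205,182),(511,68),(614,383),(308,488)]],.06); print("stand",S.mean(0).round(4),np.linalg.norm(S[1]-S[0]),np.linalg.norm(S[2]-S[1]))
# collar far edge circle
to(.5465,-.279,.24)
E
```

```text
[[ 0.527  -0.2874  0.14  ]
 [ 0.5317 -0.2656  0.14  ]
 [ 0.5625 -0.2716  0.14  ]
 [ 0.5578 -0.2931  0.14  ]] [ 0.5447 -0.2794  0.14  ]
long 0.031334961854864424 0.031360010436338785 w 0.022264979092780742 0.0219697895656382
ang -0.18282272851789325
ang -0.1922640312940869
perp ang 1.3574072644944835
perp ang 1.3559193856289407
stand [ 0.5449 -0.279   0.06  ] 0.08500860705010975 0.0894792086808066
t 2.65 pos [ 0.5485 -0.281   0.2389] rot [3.1357 0.0105 2.9305] F [ 0.1  0.1 -0.1] T [ 0.03 -0.04 -0.04] op 0.0918
shift mm (tool) [ 2.4  1.5 -1.1] dyaw None yaw 2.9305
```

Request:
{"op": "servo_tool", "data": {"targets": "3.6 1 0 -0.01;0 0 25 0;0 0 25 0;0 0 25 0;0 0 20 0;0 0 15 0;0 0 8 0;0 0 0 0"}}

```text
time: 3.65
tool_pos: [0.5453, -0.2709, 0.1236]
tool_rot: [3.138, 0.016, 2.95]
contact_force: [0.1, -0.2, -0.1]
opening: 0.0917
```

```bash
python3 -c "
from h import *
to(.5448,-.2792,.105,2.94)
p=shot('wrist','d_w')"
```

```text
t 3.65 pos [ 0.5453 -0.2709  0.1236] rot [3.1376 0.0164 2.9498] F [ 0.1 -0.2 -0.1] T [0.02 0.06 0.01] op 0.0917
shift mm (tool) [-0.8 -8.3 18.5] dyaw 0.01 yaw 2.9498
```

View pics/d_w.png

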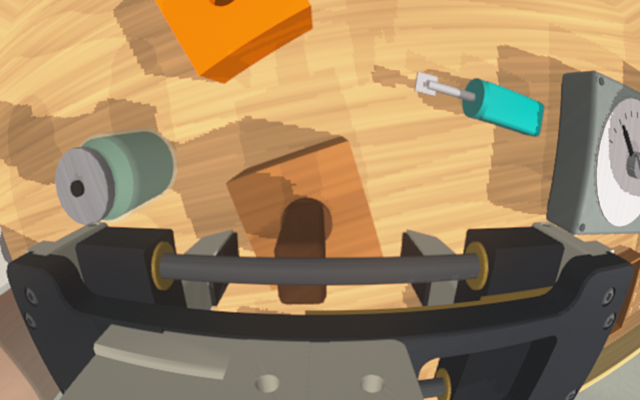

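Request:
{"op": "servo_tool", "data": {"targets": "0 -5 8 0.01;0 -2 6 0;0 0 3 0;0 0 0 0"}}

```text
time: 4.2
tool_pos: [0.5449, -0.2793, 0.1071]
tool_rot: [3.139, 0.019, 2.939]
contact_force: [1.2, -0.5, 0.5]
opening: 0.0915
```

```bash
python3 -c "
from h import *
for i in range(3): to(.5448,-.2792,.105,2.94)
print(telemetry.observe()['qpos'], telemetry.observe()['qvel'])"
```

```text
t 4.2 pos [ 0.5449 -0.2793  0.1071] rot [3.1388 0.0194 2.9386] F [ 1.2 -0.5  0.5] T [ 0.03 -0.04  0.02] op 0.0915
shift mm (tool) [0.1 0.  2.1] dyaw -0.001 yaw 2.9386
t 4.2 pos [ 0.5449 -0.2793  0.1071] rot [3.1388 0.0194 2.9386] F [ 1.2 -0.5  0.5] T [ 0.03 -0.04  0.02] op 0.0915
shift mm (tool) [0.1 0.  2.1] dyaw -0.001 yaw 2.9386
t 4.2 pos [ 0.5449 -0.2793  0.1071] rot [3.1388 0.0194 2.9386] F [ 1.2 -0.5  0.5] T [ 0.03 -0.04  0.02] op 0.0915
shift mm (tool) [0.1 0.  2.1] dyaw -0.001 yaw 2.9386
[-0.6037878   0.61644777  1.46091414  0.01173928  1.04752873 -1.97735448] [-1.32428426e-03 -2.18943651e-03 -2.58653728e-03 -1.32281594e-03
  8.22141092e-05  3.34220051e-04]
```

Request:
{"op": "servo_tool", "data": {"targets": "0 0 1 0;0 0 0 0;0 0 0 0;0 0 0 0;0 0 0 0;0 0 0 0", "hand": 0, "squeeze": 40}}

```text
time: 4.95
tool_pos: [0.5453, -0.2792, 0.1066]
tool_rot: [3.139, 0.02, 2.939]
contact_force: [0.8, -0.3, 0.1]
opening: 0.0359
```

```bash
cat >> h.py <<'E'
def zax():
    s=telemetry.observe(); R=Ro.from_euler("xyz",s["tool_rot"]).as_matrix()
    print("tool z",R[:,2].round(4),"world down in tool",(R.T@[0,0,-1]).round(4))
E
python3 -c "
from h import *
to(.5448,-.2792,.105,2.94); zax()"
```

```text
t 4.95 pos [ 0.5453 -0.2792  0.1066] rot [3.1391 0.0203 2.9389] F [ 0.8 -0.3  0.1] T [ 0.03  0.05 -0.02] op 0.0359
shift mm (tool) [ 0.5 -0.1  1.5] dyaw -0.001 yaw 2.9389
tool z [ 0.0204 -0.0016 -0.9998] world down in tool [ 0.0203 -0.0025  0.9998]
```

Request:
{"op": "servo_tool", "data": {"targets": "0 0 0 0;0 0 0 0;0 0 0 0;0 0 0 0"}}

```text
time: 5.45
tool_pos: [0.5453, -0.2793, 0.1066]
tool_rot: [3.139, 0.02, 2.939]
contact_force: [0.2, -0.4, 0.6]
opening: 0.0238
```

```bash
python3 -c "
from h import *
to(.5448,-.2792,.105,2.94); zax()"
```

```text
t 5.45 pos [ 0.5453 -0.2793  0.1066] rot [3.1392 0.0204 2.9388] F [ 0.2 -0.4  0.6] T [ 0.02 -0.01 -0.02] op 0.0238
shift mm (tool) [ 0.5 -0.   1.6] dyaw -0.001 yaw 2.9388
tool z [ 0.0204 -0.0017 -0.9998] world down in tool [ 0.0204 -0.0024  0.9998]
```

Request:
{"op": "servo_tool", "data": {"targets": "0 0 -10 0;0 0 -25 0;0 0 -25 0;0 0 -25 0;0 0 -25 0;0 0 -10 0;0 0 0 0"}}

```text
time: 6.32
tool_pos: [0.5421, -0.2786, 0.232]
tool_rot: [3.138, 0.019, 2.939]
contact_force: [-0.4, -0.2, -1.4]
opening: 0.0237
```

```bash
python3 - <<'E'
from h import *
to(.553,.057,.215,-2.66); zax()
p=shot("wrist","e_w"); import pickle; pickle.dump(p,open("w2.pkl","wb"))
t=shot("top"); pickle.dump(t,open("top2.pkl","wb"))
crop(p,480,60,160,170,4,"e_wc")
print(cams.cut_out(p,"tab")[:1] and cams.cut_out(p,"tab")[0]["extent"])
E
```

```text
t 6.33 pos [ 0.5421 -0.2786  0.232 ] rot [3.1384 0.0191 2.9388] F [-0.4 -0.2 -1.4] T [-0.    0.   -0.04] op 0.0237
shift mm (tool) [ 57.2 330.8  16.9] dyaw -0.684 yaw 2.9388
tool z [ 1.930e-02 -7.000e-04 -9.998e-01] world down in tool [ 0.0191 -0.0032  0.9998]
[584.8, 107.2, 13.2, 10.6]
```

View pics/e_w.png

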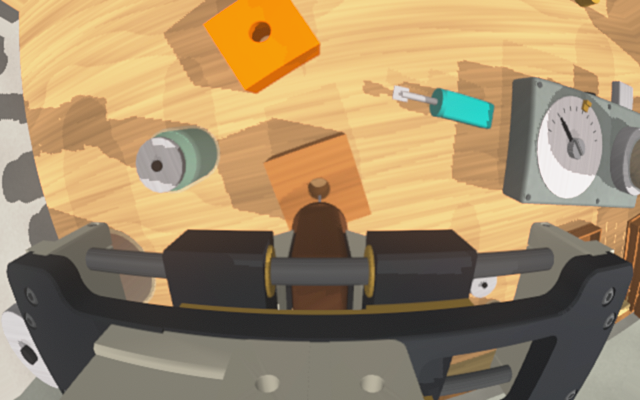

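View pics/e_wc.png

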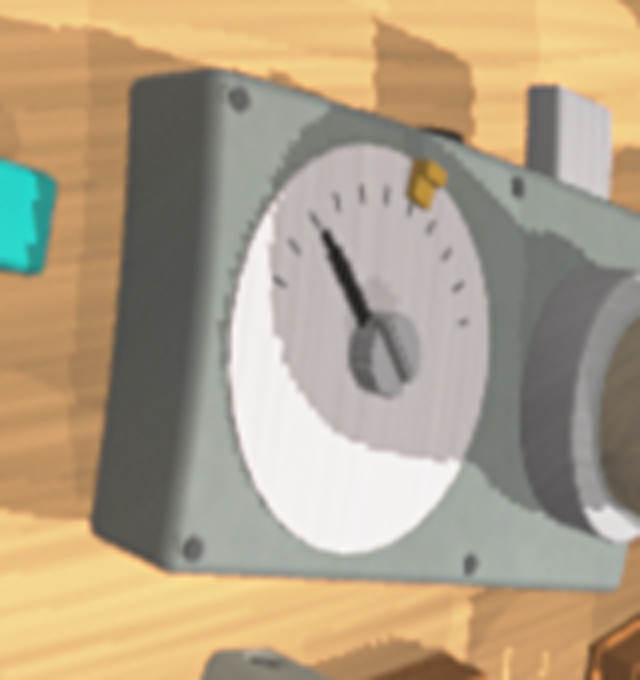

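Request:
{"op": "servo_tool", "data": {"targets": "1 20 0 0;2 40 0 0;2 40 0 0;2 40 0 0;2 40 0 0;2 40 0 -0.1;2 35 0 -0.15;6 30 0 -0.15;6 20 0 -0.15;6 20 0 -0.13;0 0 0 0"}}

```text
time: 7.9
tool_pos: [0.5414, 0.0621, 0.2248]
tool_rot: [3.136, 0.008, -2.638]
contact_force: [0.2, -0.3, -1.2]
opening: 0.0235
```

```bash
python3 - <<'E'
from h import *
to(.595,.08,.225,-2.66); zax()
E
```

```text
t 7.9 pos [0.5414 0.0621 0.2248] rot [ 3.1358  0.0081 -2.6382] F [ 0.2 -0.3 -1.2] T [ 0.04  0.04 -0.01] op 0.0235
shift mm (tool) [-55.6 -10.1   0.2] dyaw 0.022 yaw -2.6382
tool z [ 0.0043  0.0089 -1.    ] world down in tool [ 0.0081 -0.0058  1.    ]
```

Request:
{"op": "servo_tool", "data": {"targets": "-20 -4 0 0.02;-20 -4 0 0;-15 -2 0 0;0 0 0 0;0 0 0 0"}}

```text
time: 8.52
tool_pos: [0.5955, 0.0798, 0.2236]
tool_rot: [3.135, 0.006, -2.669]
contact_force: [0.3, 0.7, -0.9]
opening: 0.0239
```

```bash
cat >> h.py <<'E'
TIPT=np.array([.0004+.1016*.0204,-.1016*.0024,.1016])
def tip(x=None,y=None,z=None):
    s=telemetry.observe(); R=Ro.from_euler("xyz",s["tool_rot"]).as_matrix()
    P=s["tool_pos"]+R@TIPT; print("tip",P.round(4),"driver tilt",(R@np.array([.0204,-.0024,.9998])).round(4))
    if x is not None: print("tip shift tool mm",(1000*R.T@(np.array([x,y,P[2] if z is None else z])-P)).round(1))
E
python3 - <<'E'
from h import *
to(.595,.08,.225,-2.66); zax();tip()
p=shot("wrist","f_w"); import pickle; pickle.dump(p,open("w3.pkl","wb"))
crop(p,210,60,220,180,3.6,"f_wc")
t=shot("side","f_s")
E
```

```text
t 8.53 pos [0.5955 0.0798 0.2236] rot [ 3.135   0.0056 -2.669 ] F [ 0.3  0.7 -0.9] T [ 0.02  0.02 -0.02] op 0.0239
shift mm (tool) [ 0.3  0.4 -1.4] dyaw -0.009 yaw -2.669
tool z [ 0.002   0.0084 -1.    ] world down in tool [ 0.0056 -0.0066  1.    ]
tip [0.5936 0.0793 0.122 ] driver tilt [-0.0151 -0.003  -0.9999]
```

View pics/f_w.png

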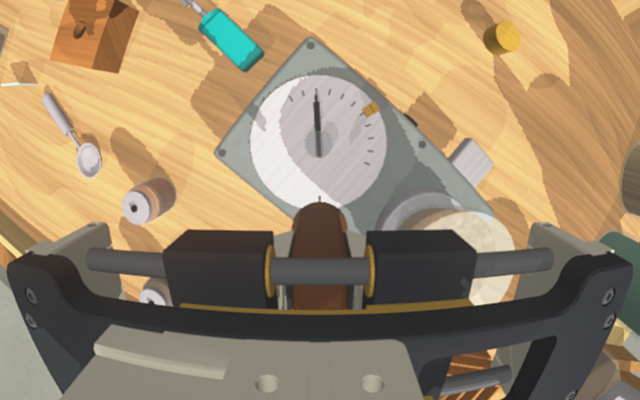

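View pics/f_s.png

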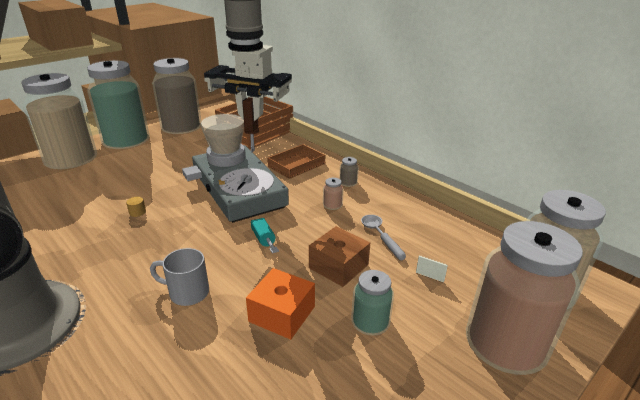

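```bash
python3 - <<'E'
from h import *
import pickle
for n in ["w1","w2","w3"]:
    p=pickle.load(open(n+".pkl","rb"))
    print(n,"standing tip/top would be",proj(p,[[.457,-.185,0],[.457,-.185,.135]]).round(0).tolist())
s=shot("side"); t=shot("top")
crop(s,220,190,80,70,6,"g_s"); crop(t,60,130,320,200,2.4,"g_t")
E
```

```text
w1 standing tip/top would be [[381.0, 87.0], [414.0, 72.0]]
w2 standing tip/top would be [[381.0, 92.0], [414.0, 80.0]]
w3 standing tip/top would be [[183.0, -4.0], [130.0, -48.0]]
```

View pics/g_t.png

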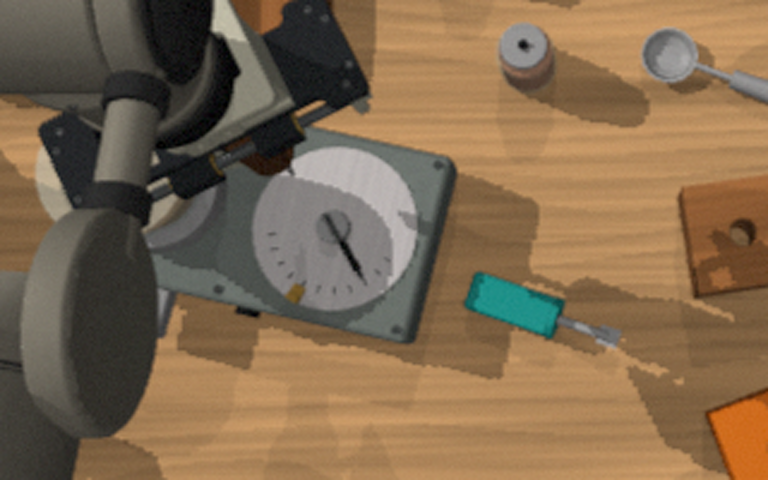

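View pics/f_wc.png

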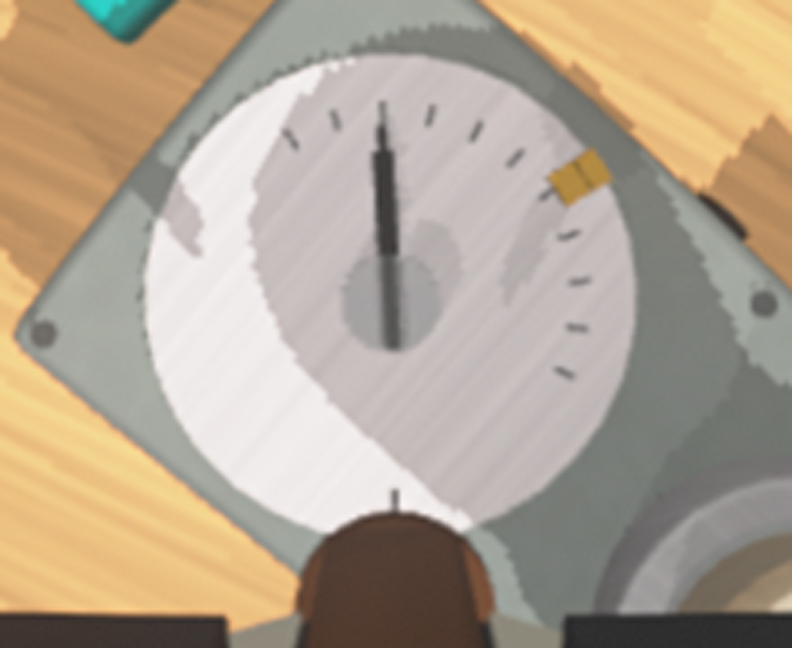

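```bash
python3 - <<'E'
from h import *
import pickle
p=pickle.load(open("w3.pkl","rb"))
f=lambda q:[210+q[0]/3.6-.5,60+q[1]/3.6-.5]
c=back(p,f((391,302)),.074)[0];print("screw",c.round(4))
a,b=back(p,[f((386.5,256)),f((392.5,348))],.074);d=a-b;print("slot",a,b,np.linalg.norm(d),"ang",np.arctan2(d[1],d[0]))
# rim
rim=back(p,[f(q) for q in [(145,300),(636,300),(391,54),(220,120),(570,115),(613,205),(200,455)]],.062)
A=np.c_[2*rim[:,:2],np.ones(len(rim))];s=np.linalg.lstsq(A,(rim[:,:2]**2).sum(1),rcond=None)[0];print("dial",s[:2].round(4),"r",np.sqrt(s[2]+s[0]**2+s[1]**2))
for z in (.066,.07):
  t=back(p,f((582,178)),z)[0];d=t[:2]-s[:2];print("tab",t.round(4),np.hypot(*d),np.arctan2(d[1],d[0]))
t=back(p,f((383,130)),.07)[0]; d=t[:2]-s[:2];print("ptr tip",t,np.hypot(*d),np.arctan2(d[1],d[0]))
t=back(p,f((385,150)),.07)[0]; d=t[:2]-back(p,f((390,250)),.07)[0][:2];print(np.arctan2(d[1],d[0]))
# tick inside of tab
for q in [(547,193),(382,105)]:
  t=back(p,f(q),.062)[0]; d=t[:2]-s[:2];print("tick",np.hypot(*d),np.arctan2(d[1],d[0]))
to(c[0],c[1],.225,-2.66); tip(c[0],c[1])
E
```

```text
screw [0.5531 0.0579 0.074 ]
slot [0.54286632 0.05130697 0.074     ] [0.56383955 0.06376558 0.074     ] 0.024394531520774008 ang -2.6055783901945264
dial [0.5533 0.0578] r 0.06839639252270358
tab [0.4996 0.0883 0.066 ] 0.06173681742677242 2.6262130974818962
tab [0.5001 0.0877 0.07  ] 0.06106437876605705 2.630048685099302
ptr tip [0.51339599 0.03523807 0.07      ] 0.045881642235983684 -2.6263957551326165
-2.6206688097594455
tick 0.05193333417894702 2.6526843849505877
tick 0.05347203918681519 -2.626763808239858
t 8.72 pos [0.5956 0.0798 0.2241] rot [ 3.1353  0.0064 -2.6683] F [ 0.5  0.9 -0.9] T [-0.    0.07  0.01] op 0.024
shift mm (tool) [47.8 -0.1 -1.2] dyaw -0.008 yaw -2.6683
tip [0.5938 0.0793 0.1225] driver tilt [-0.0142 -0.0029 -0.9999]
tip shift tool mm [46.  -0.5 -0.3]
```

Request:
{"op": "servo_tool", "data": {"targets": "0 0 0 -0.05;15 -1 0 0;15 0 0 0;12 0 0 0;3 0 0 0;0 0 0 0;0 0 0 0"}}

```text
time: 9.6
tool_pos: [0.5556, 0.0554, 0.225]
tool_rot: [3.137, 0.009, -2.618]
contact_force: [0.2, -0.2, -0.9]
opening: 0.0239
```

```bash
python3 - <<'E'
from h import *
to(.5532,.0578,.2,-2.615); tip(.5532,.0578)
s=shot("side"); crop(s,200,110,100,100,6,"h_s")
E
```

```text
t 9.6 pos [0.5556 0.0554 0.225 ] rot [ 3.1368  0.0088 -2.6182] F [ 0.2 -0.2 -0.9] T [0.01 0.08 0.03] op 0.0239
shift mm (tool) [ 1.1  3.2 25. ] dyaw -0.003 yaw -2.6182
tip [0.5541 0.0548 0.1234] driver tilt [-0.0112 -0.0037 -0.9999]
tip shift tool mm [-0.7  3.   0. ]
```

View pics/h_s.png

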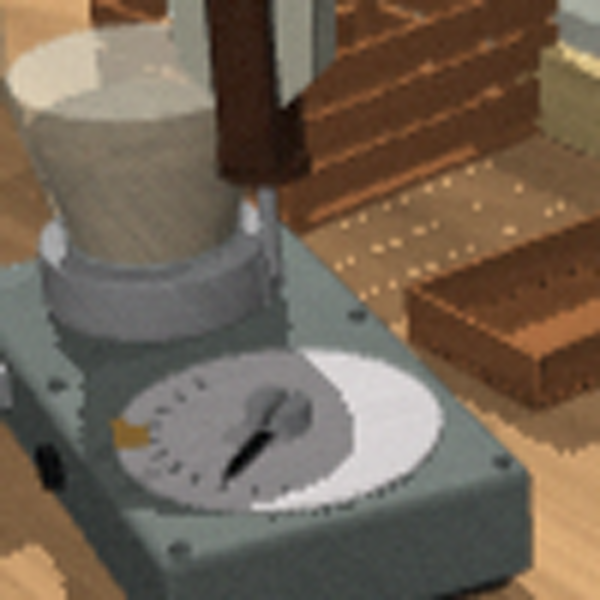

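Request:
{"op": "servo_tool", "data": {"targets": "-0.5 3 5 0;0 0 10 0;0 0 10 0;0 0 8 0;0 0 2 0;0 0 0 0"}}

```text
time: 10.4
tool_pos: [0.5545, 0.0591, 0.1862]
tool_rot: [3.136, 0.007, -2.618]
contact_force: [-0.4, 0.0, -0.9]
opening: 0.0236
```

```bash
python3 - <<'E'
from h import *
to(.5532,.0578,.2,-2.615); tip(.5532,.0578)
s=shot("side"); t=shot("top")
st=telemetry.observe();R=Ro.from_euler("xyz",st["tool_rot"]).as_matrix();P=st["tool_pos"]+R@TIPT
q=proj(s,P); print(q, proj(s,[.5532,.0578,.074]),proj(t,P),proj(t,[.5532,.0578,.074]))
crop(s,210,130,80,75,8,"i_s",list(q)+list(proj(s,[.5532,.0578,.074])))
crop(t,165,190,80,60,8,"i_t")
E
```

```text
t 10.4 pos [0.5545 0.0591 0.1862] rot [ 3.1356  0.007  -2.6176] F [-0.4  0.  -0.9] T [ 0.07  0.04 -0.02] op 0.0236
shift mm (tool) [  1.7  -0.4 -13.9] dyaw -0.003 yaw -2.6176
tip [0.5528 0.0586 0.0845] driver tilt [-0.0134 -0.0036 -0.9999]
tip shift tool mm [ 0.1 -0.9 -0. ]
[[244.65736384 172.11715215]] [[245.23630191 176.05675338]] [[196.17990439 222.89294739]] [[197.9309557  223.50782144]]
```

View pics/i_s.png

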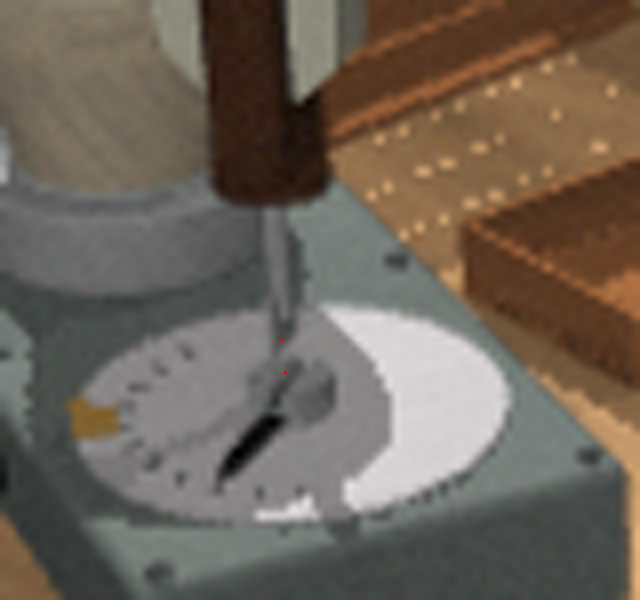

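View pics/i_t.png

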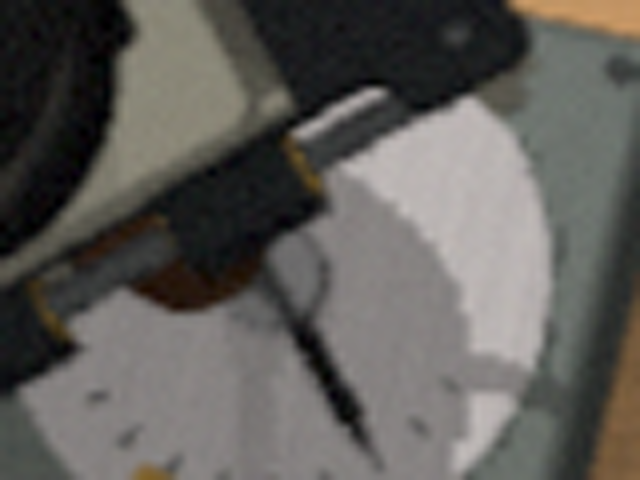

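```bash
python3 - <<'E'
from h import *
s=shot("side")
import pickle; pickle.dump(s,open("s4.pkl","wb"))
crop(s,222,150,50,40,15,"j_s")
st=telemetry.observe();R=Ro.from_euler("xyz",st["tool_rot"]).as_matrix();P=st["tool_pos"]+R@TIPT
print((proj(s,P)-[222,150]+.5)*15)
th=np.linspace(0,2*np.pi,40,endpoint=False)
c=np.array([.5532,.0578,.074])
crop(s,222,150,50,40,15,"j_s2",proj(s,c+np.c_[.013*np.cos(th),.013*np.sin(th),0*th]).tolist()+proj(s,c+np.array([[k*np.cos(-2.615),k*np.sin(-2.615),0] for k in (-.013,0,.013)])).tolist()+proj(s,P+.008*np.outer([-1,0,1],R[:,0])).tolist())
E
```

```text
[[347.49637846 338.42089472]]
```

View pics/j_s.png

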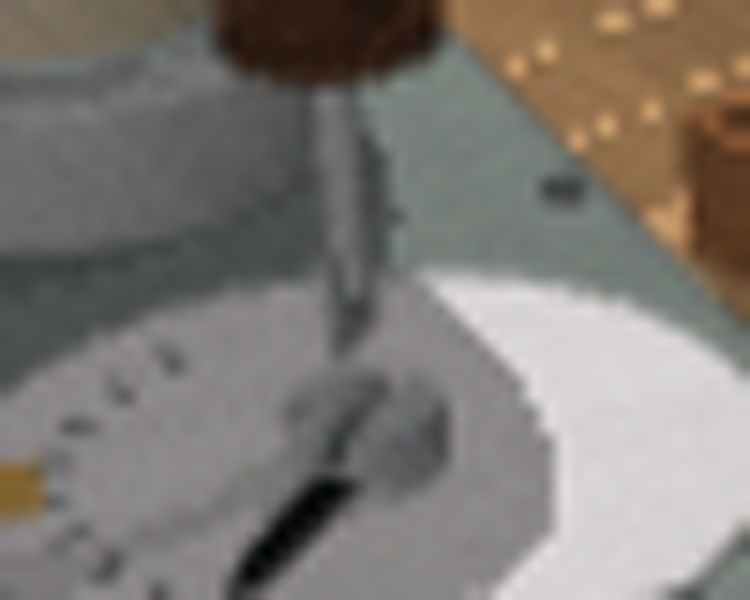

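View pics/j_s2.png

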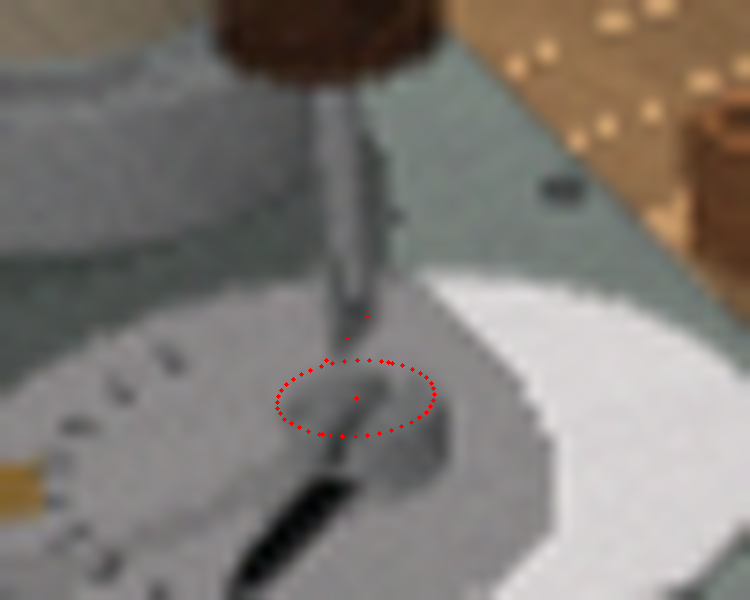

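Request:
{"op": "servo_tool", "data": {"targets": "0 -1.4 2 0;0 0 3 0;0 0 2 0;0 0 0 0"}}

```text
time: 11.05
tool_pos: [0.5557, 0.0579, 0.1797]
tool_rot: [3.137, 0.009, -2.618]
contact_force: [0.9, -0.5, -1.2]
opening: 0.0236
```

```bash
python3 - <<'E'
from h import *
to(.5532,.0578,.2,-2.615); tip(.5532,.0578)
s=shot("side");crop(s,222,150,50,40,15,"k_s")
E
```

```text
t 11.05 pos [0.5557 0.0579 0.1797] rot [ 3.1366  0.0087 -2.6177] F [ 0.9 -0.5 -1.2] T [ 0.06  0.06 -0.01] op 0.0236
shift mm (tool) [  2.    1.3 -20.3] dyaw -0.003 yaw -2.6177
tip [0.5542 0.0573 0.0781] driver tilt [-0.0114 -0.0036 -0.9999]
tip shift tool mm [ 0.6  1.  -0. ]
```

View pics/k_s.png

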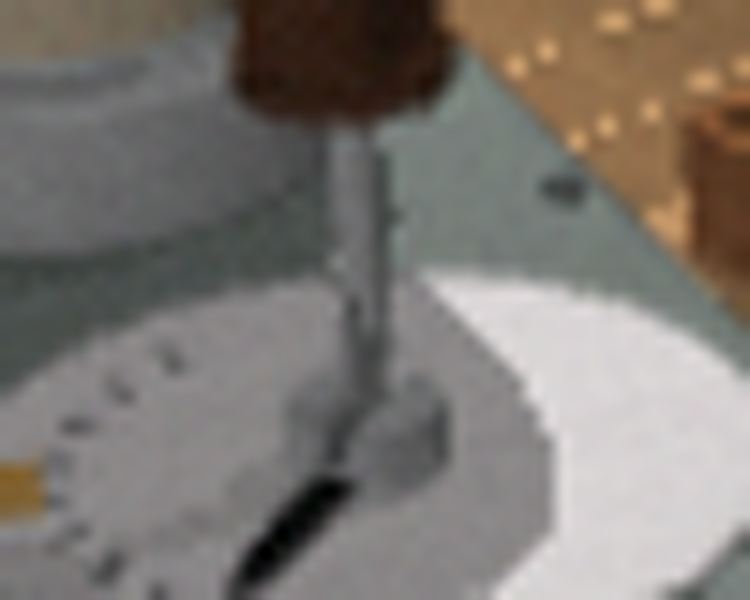

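Request:
{"op": "servo_tool", "data": {"targets": "0 0.5 2 0;0 0 2 0;0 0 1.5 0;0 0 0 0"}}

```text
time: 11.6
tool_pos: [0.5555, 0.0584, 0.1739]
tool_rot: [3.137, 0.009, -2.618]
contact_force: [-0.5, -0.4, -1.1]
opening: 0.024
```

```bash
python3 - <<'E'
from h import *
to(.5532,.0578,.2,-2.615); tip(.5532,.0578)
E
```

```text
t 11.6 pos [0.5555 0.0584 0.1739] rot [ 3.1367  0.0088 -2.6176] F [-0.5 -0.4 -1.1] T [ 0.08  0.04 -0.  ] op 0.024
shift mm (tool) [  2.1   0.8 -26.1] dyaw -0.003 yaw -2.6176
tip [0.5541 0.0579 0.0723] driver tilt [-0.0112 -0.0036 -0.9999]
tip shift tool mm [ 0.8  0.4 -0. ]
```

Request:
{"op": "servo_tool", "data": {"targets": "0 0 1 0;0 0 0.7 0;0 0 0 0"}}

```text
time: 11.98
tool_pos: [0.5556, 0.0584, 0.1722]
tool_rot: [3.137, 0.009, -2.618]
contact_force: [-0.1, 0.2, -1.9]
opening: 0.0242
```

```bash
python3 - <<'E'
from h import *
to(.5532,.0578,.2,-2.615); tip(.5532,.0578)
s=shot("side");crop(s,222,150,50,40,15,"l_s")
E
```

```text
t 11.97 pos [0.5556 0.0584 0.1722] rot [ 3.1368  0.009  -2.6176] F [-0.1  0.2 -1.9] T [ 0.03  0.06 -0.01] op 0.0242
shift mm (tool) [  2.2   0.8 -27.8] dyaw -0.003 yaw -2.6176
tip [0.5542 0.0579 0.0706] driver tilt [-0.0111 -0.0037 -0.9999]
tip shift tool mm [ 0.9  0.4 -0. ]
```

View pics/l_s.png

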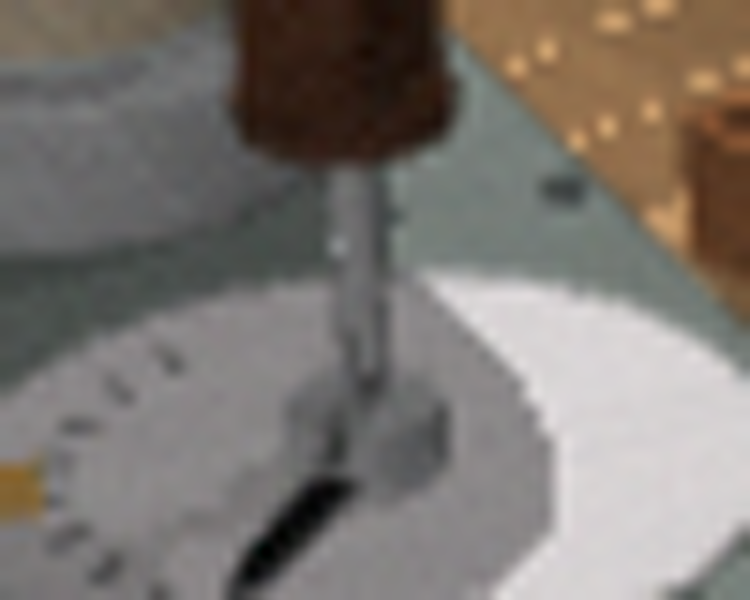

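Request:
{"op": "servo_tool", "data": {"targets": "0.3 0.2 0.5 0;0.05 -0.3 0 0.1;0.05 -0.3 0 0.1;0.05 -0.3 0 0.1;0.05 -0.3 0 0.1;0 0 0 0"}}

```text
time: 12.78
tool_pos: [0.5555, 0.0577, 0.1717]
tool_rot: [3.133, 0.007, -3.029]
contact_force: [-0.4, 0.4, -1.5]
opening: 0.0239
```

```bash
python3 - <<'E'
from h import *
to(.5532,.0578,.2,2.49); tip(.5532,.0578)
s=shot("side");crop(s,215,145,64,50,12,"m_s")
E
```

```text
t 12.78 pos [0.5555 0.0577 0.1717] rot [ 3.1329  0.0069 -3.0289] F [-0.4  0.4 -1.5] T [-0.02  0.    0.06] op 0.0239
shift mm (tool) [  2.1   0.6 -28.3] dyaw 0.764 yaw -3.0289
tip [0.5537 0.0582 0.0701] driver tilt [-0.0142  0.0047 -0.9999]
tip shift tool mm [ 0.5 -0.3 -0. ]
```

View pics/m_s.png

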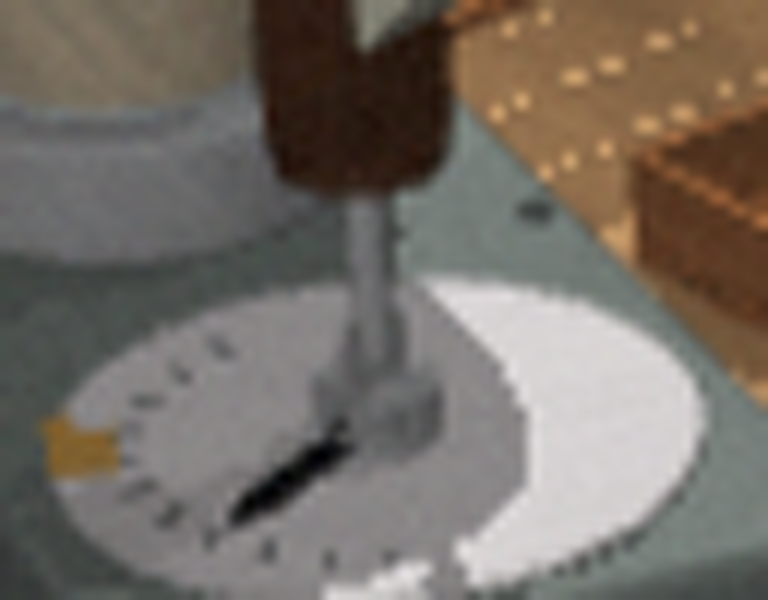

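Request:
{"op": "servo_tool", "data": {"targets": "0.05 -0.3 0 0.1;0.05 -0.3 0 0.1;0.05 -0.3 0 0.1;0.05 -0.3 0 0.1;0.05 -0.3 0 0.1;0.05 -0.3 0 0.1;0 0 0 0"}}

```text
time: 13.7
tool_pos: [0.5553, 0.0562, 0.1717]
tool_rot: [3.13, 0.001, 2.652]
contact_force: [0.2, 0.8, -1.5]
opening: 0.0237
```

```bash
python3 - <<'E'
from h import *
to(.5532,.0578,.2,2.49); tip(.5532,.0578)
s=shot("side");crop(s,215,145,64,50,12,"n_s")
t=shot("wrist","n_w");t=shot("top");crop(t,165,185,80,80,8,"n_t")
E
```

```text
t 13.7 pos [0.5553 0.0562 0.1717] rot [3.1299e+00 1.4000e-03 2.6524e+00] F [ 0.2  0.8 -1.5] T [-0.02 -0.01  0.02] op 0.0237
shift mm (tool) [  2.5   0.8 -28.3] dyaw 0.162 yaw 2.6524
tip [0.5536 0.0581 0.0701] driver tilt [-0.0124  0.0171 -0.9998]
tip shift tool mm [ 0.2 -0.5 -0. ]
```

View pics/n_s.png

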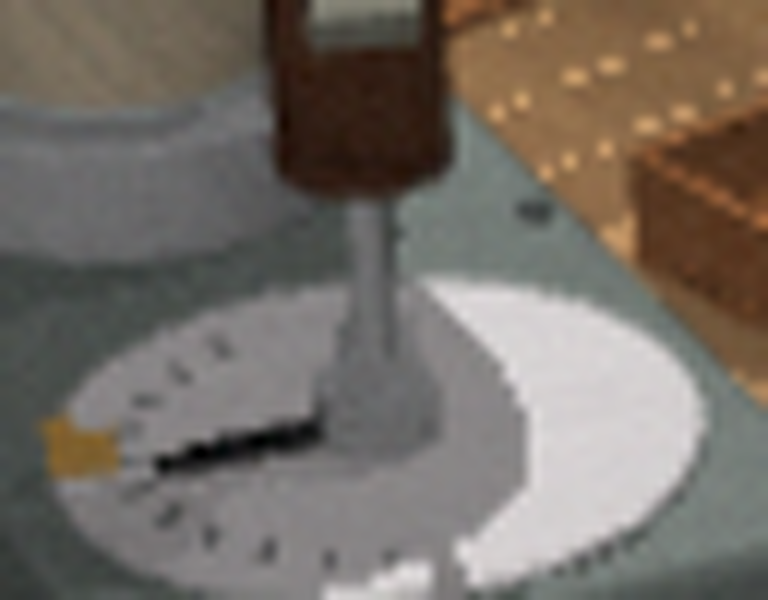

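View pics/n_w.png

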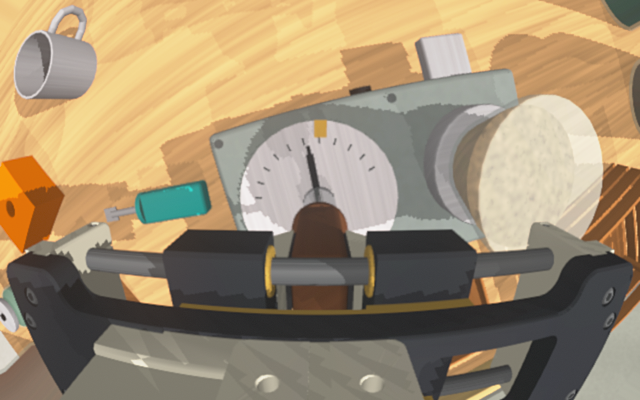

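View pics/n_t.png

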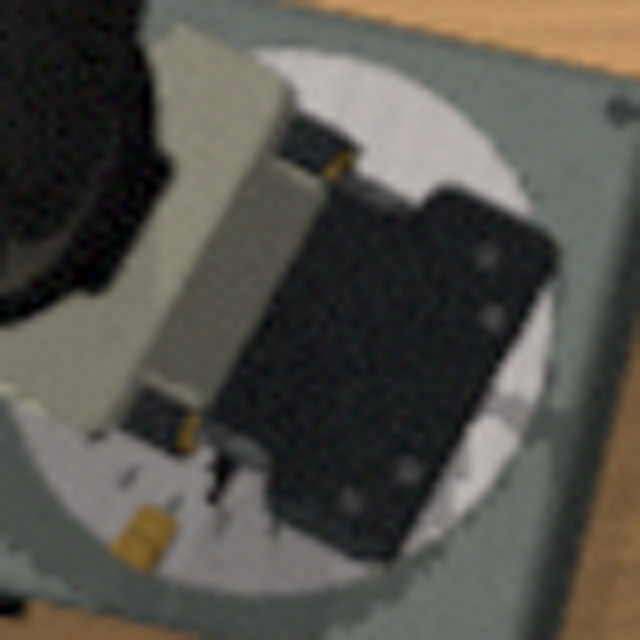

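```bash
cat >> h.py <<'E'
def ang(p,tabuv,ptr_in,ptr_out,zt=.068,zp=.07,c=(.5532,.0578)):
    t=back(p,tabuv,zt)[0][:2]-c; a=back(p,ptr_in,zp)[0][:2]; b=back(p,ptr_out,zp)[0][:2]
    at=np.arctan2(t[1],t[0]); ap=np.arctan2(*(b-a)[::-1]); ac=np.arctan2(*(b-c)[::-1])
    print("tab",at.round(4),"r",np.hypot(*t).round(4),"ptr dir",ap.round(4),"ptr from c",ac.round(4),"r",np.hypot(*(b-c)).round(4),"remaining cw",(ap-at).round(3),(ac-at).round(3))
E
python3 - <<'E'
from h import *
import pickle
p=shot("wrist"); pickle.dump(p,open("w5.pkl","wb"))
crop(p,240,100,160,120,5,"o_w")
E
```

```text
(no output)
```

View pics/o_w.png

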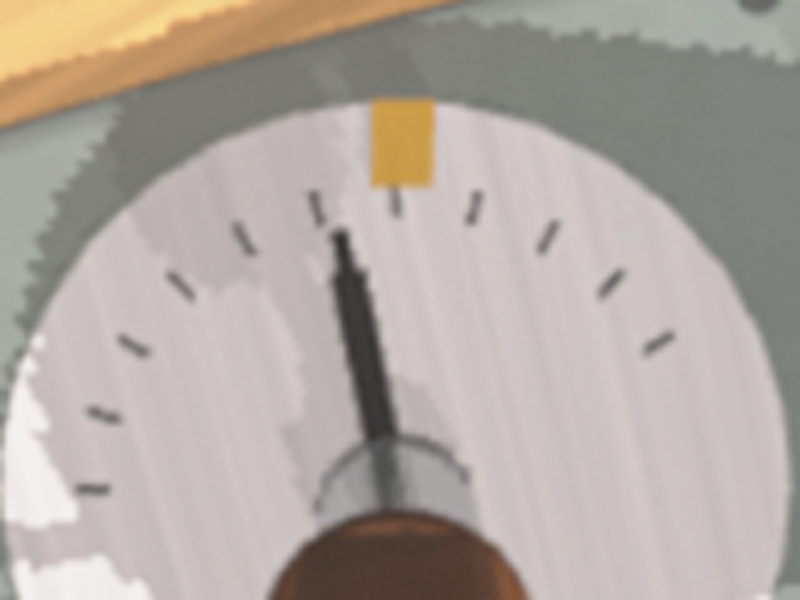

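```bash
python3 - <<'E'
from h import *
import pickle
p=pickle.load(open("w5.pkl","rb"))
f=lambda q:[240+q[0]/5-.5,100+q[1]/5-.5]
for zt in (.064,.068,.072): ang(p,f((402,142)),f((380,430)),f((340,235)),zt=zt)
rim=back(p,[f(q) for q in [(3,475),(793,475),(300,110),(520,115),(640,175),(150,195)]],.062)
A=np.c_[2*rim[:,:2],np.ones(len(rim))];s=np.linalg.lstsq(A,(rim[:,:2]**2).sum(1),rcond=None)[0];print("dial",s[:2].round(4),"r",np.sqrt(s[2]+s[0]**2+s[1]**2))
ang(p,f((402,142)),f((380,430)),f((340,235)),c=s[:2])
w=back(p,[f((371,142)),f((433,142))],.07);print(np.linalg.norm(w[0]-w[1]))
E
```

```text
tab 2.6312 r 0.0611 ptr dir 2.8475 ptr from c 2.8354 r 0.0473 remaining cw 0.216 0.204
tab 2.632 r 0.0612 ptr dir 2.8475 ptr from c 2.8354 r 0.0473 remaining cw 0.216 0.203
tab 2.6329 r 0.0613 ptr dir 2.8475 ptr from c 2.8354 r 0.0473 remaining cw 0.215 0.203
dial [0.5538 0.0589] r 0.06812716995836794
tab 2.6521 r 0.0612 ptr dir 2.8475 ptr from c 2.861 r 0.0475 remaining cw 0.195 0.209
0.009751203099085832
```

Request:
{"op": "servo_tool", "data": {"targets": "0 -0.3 0 0.1;0 -0.3 0 0.09;0 0 0 0;0 0 0 0"}}

```text
time: 14.4
tool_pos: [0.555, 0.0558, 0.1718]
tool_rot: [3.13, -0.001, 2.464]
contact_force: [-0.7, 0.5, -1.4]
opening: 0.0242
```

```bash
python3 - <<'E'
from h import *
import pickle
to(.5532,.0578,.2,2.49); tip(.5532,.0578)
p=shot("wrist"); pickle.dump(p,open("w6.pkl","wb"))
crop(p,260,100,120,100,6,"q_w")
E
```

```text
t 14.4 pos [0.555  0.0558 0.1718] rot [ 3.1296e+00 -7.0000e-04  2.4641e+00] F [-0.7  0.5 -1.4] T [-0.09 -0.11  0.03] op 0.0242
shift mm (tool) [  2.7   0.8 -28.2] dyaw -0.026 yaw 2.4641
tip [0.5536 0.0581 0.0702] driver tilt [-0.0104  0.0206 -0.9997]
tip shift tool mm [ 0.1 -0.5 -0. ]
```

View pics/q_w.png

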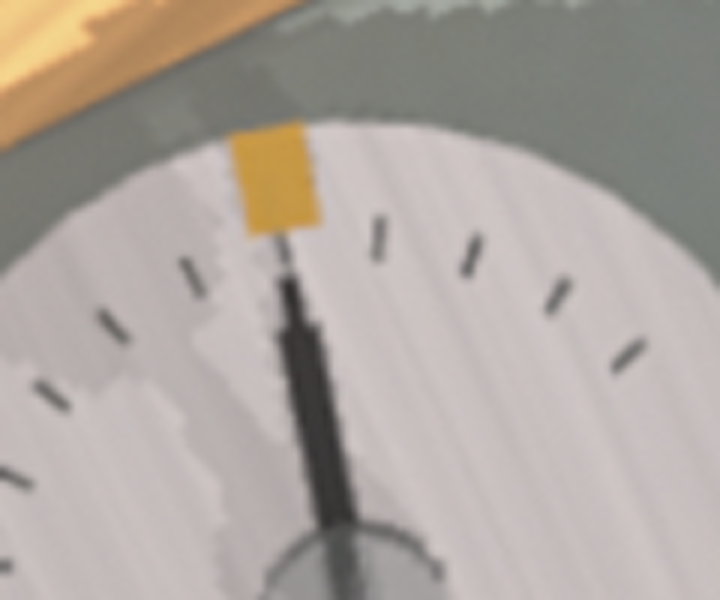

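```bash
python3 - <<'E'
from h import *
import pickle
p=pickle.load(open("w6.pkl","rb"))
f=lambda q:[260+q[0]/6-.5,100+q[1]/6-.5]
tab=(276,179)
for c in [(.5532,.0578),(.5538,.0589)]:
    ang(p,f(tab),f((336,510)),f((290,280)),c=c); ang(p,f(tab),f((337,520)),f((301,340)),c=c)
E
```

```text
tab 2.631 r 0.0611 ptr dir 2.6544 ptr from c 2.6397 r 0.0476 remaining cw 0.023 0.009
tab 2.631 r 0.0611 ptr dir 2.6543 ptr from c 2.6399 r 0.0394 remaining cw 0.023 0.009
tab 2.6516 r 0.061 ptr dir 2.6544 ptr from c 2.666 r 0.0476 remaining cw 0.003 0.014
tab 2.6516 r 0.061 ptr dir 2.6543 ptr from c 2.6717 r 0.0394 remaining cw 0.003 0.02
```

Request:
{"op": "servo_tool", "data": {"targets": "0 0 0 0.013;0 0 0 0"}}

```text
time: 14.7
tool_pos: [0.555, 0.0557, 0.1717]
tool_rot: [3.13, -0.001, 2.451]
contact_force: [-0.0, -0.3, -1.3]
opening: 0.0237
```

```bash
python3 - <<'E'
from h import *
import pickle
to(.5532,.0578,.2,2.49); tip(.5532,.0578)
p=shot("wrist"); pickle.dump(p,open("w7.pkl","wb"))
crop(p,260,100,120,100,6,"r_w")
E
```

```text
t 14.7 pos [0.555  0.0557 0.1717] rot [ 3.1298e+00 -9.0000e-04  2.4514e+00] F [-0.  -0.3 -1.3] T [-0.05 -0.05  0.03] op 0.0237
shift mm (tool) [  2.7   0.8 -28.3] dyaw -0.039 yaw 2.4514
tip [0.5536 0.0581 0.0701] driver tilt [-0.0104  0.0208 -0.9997]
tip shift tool mm [ 0.1 -0.5 -0. ]
```

View pics/r_w.png

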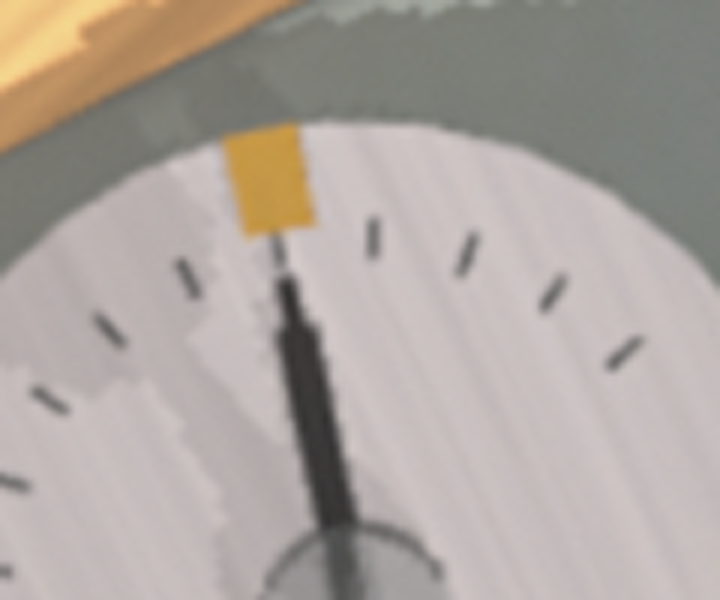

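Request:
{"op": "servo_tool", "data": {"targets": "0 0.2 0 -0.06;0 0.2 0 -0.07;0 0 -5 0;0 0 -10 0;0 0 -20 0;0 0 -20 0;0 0 -5 0;0 0 0 0"}}

```text
time: 15.75
tool_pos: [0.5548, 0.0554, 0.2358]
tool_rot: [3.129, 0.002, 2.58]
contact_force: [-0.0, 0.5, -1.7]
opening: 0.0239
```

Request:
{"op": "servo_tool", "data": {"targets": "-20 0 0 0;-20 0 0 0;-10 0 0 0;0 0 0 0;0 0 0 0"}}

```text
time: 16.38
tool_pos: [0.5962, 0.0288, 0.2328]
tool_rot: [3.132, -0.004, 2.58]
contact_force: [-0.7, 0.6, -0.7]
opening: 0.024
```

```bash
python3 - <<'E'
from h import *
import pickle
to(.5532,.0578,.2,2.49); tip(.5532,.0578)
p=shot("wrist"); pickle.dump(p,open("w8.pkl","wb"))
crop(p,235,80,170,130,4.6,"s_w")
E
```

```text
t 16.38 pos [0.5962 0.0288 0.2328] rot [ 3.1317 -0.004   2.5799] F [-0.7  0.6 -0.7] T [-0.04  0.03 -0.  ] op 0.024
shift mm (tool) [51.7  1.3 33. ] dyaw 0.09 yaw 2.5799
tip [0.5942 0.031  0.1312] driver tilt [-0.0167  0.0193 -0.9997]
tip shift tool mm [48.9  0.9  0.2]
```

View pics/s_w.png

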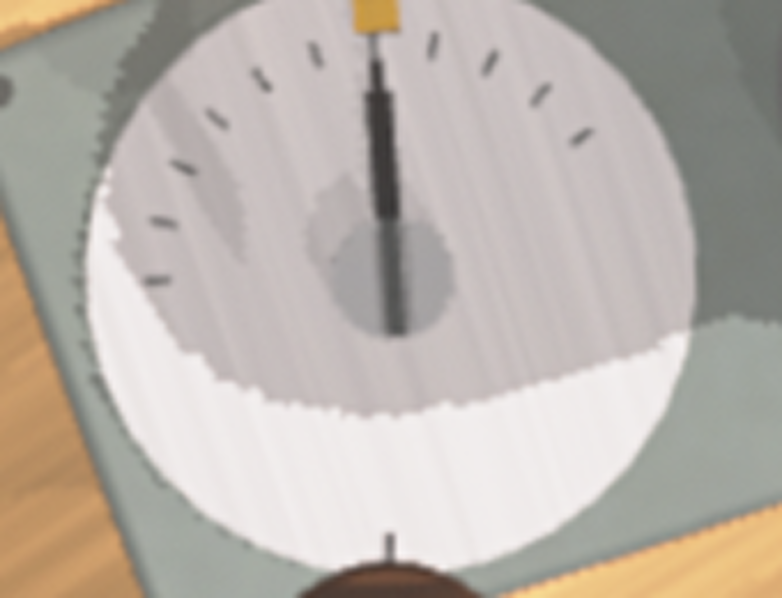

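```bash
python3 - <<'E'
from h import *
import pickle
p=pickle.load(open("w8.pkl","rb"))
crop(p,290,55,64,110,7,"s_w2")
f=lambda q:[235+q[0]/4.6-.5,80+q[1]/4.6-.5]
rim=back(p,[f(q) for q in [(88,290),(696,280),(135,115),(633,100),(200,480),(610,460),(120,400)]],.062)
A=np.c_[2*rim[:,:2],np.ones(len(rim))];s=np.linalg.lstsq(A,(rim[:,:2]**2).sum(1),rcond=None)[0];print("dial",s[:2].round(4),"r",np.sqrt(s[2]+s[0]**2+s[1]**2))
print("screw",back(p,f((392,275)),.074))
E
```

```text
dial [0.5514 0.0592] r 0.06654277968853535
screw [[0.55275221 0.05847618 0.074     ]]
```

View pics/s_w2.png

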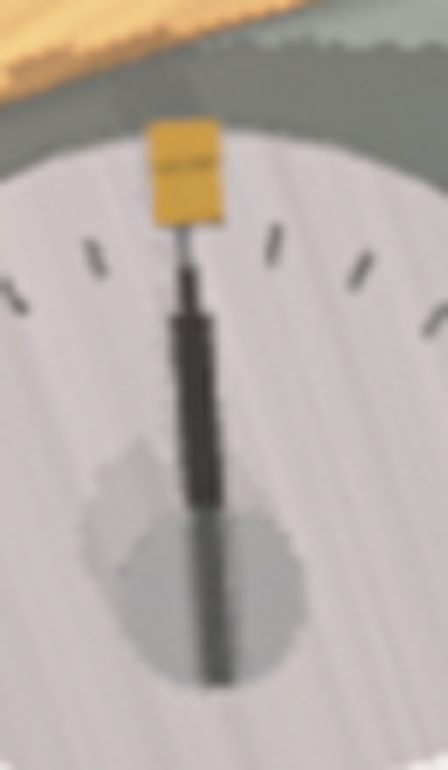

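```bash
python3 - <<'E'
from h import *
import pickle
p=pickle.load(open("w8.pkl","rb"))
f=lambda q:[290+q[0]/7-.5,55+q[1]/7-.5]
c=back(p,f((211,598)),.074)[0]; print(c)
A=lambda d:np.arctan2(d[1],d[0])
a,b=back(p,[f((217,683)),f((204,512))],.074); print("slot",A(b-a))
for z in(.068,.07,.074):
  a,b=back(p,[f((205,505)),f((187,272))],z); print("ptr",A(b-a),"from c",A(b-c),np.hypot(*(b-c)[:2]))
a,b=back(p,[f((189,222)),f((187,165))],.074);print("tab front edge",np.hypot(*(back(p,f((189,222)),.062)[0]-c)[:2]))
for z in (.07,.074,.078):
  t,o=back(p,[f((187,165)),f((184,122))],z); m=(t+o)/2;print(z,"tab r",np.hypot(*(t-c)[:2]),np.hypot(*(o-c)[:2]),A(m-c),"edge dir",A(o-t))
m=back(p,f((189,222)),.062)[0];print("tab base dir",A(m-c))
E
```

```text
[0.55324991 0.05807695 0.074     ]
slot 2.6547454878147025
ptr 2.6549574914331573 from c 2.6507392600385726 0.04643185125992979
ptr 2.6549574914331577 from c 2.6510285150175488 0.04623102263986595
ptr 2.654957491433158 from c 2.651614630106821 0.04582937715652215
tab front edge 0.05436274326148613
0.07 tab r 0.0616053327823155 0.06787045400660137 2.6337727813307317 edge dir 2.646470295117711
0.074 tab r 0.06100298331117141 0.06718656215779958 2.634245735721847 edge dir 2.6464702951177146
0.078 tab r 0.06040064933526943 0.06650268415997153 2.6347282773423775 edge dir 2.6464702951177115
tab base dir 2.635083496277681
```

Request:
{"op": "servo_tool", "data": {"targets": "-10 -24 0 0;-10 -24 0 0;-10 -24 0 0;-10 -24 0 0;-10 -24 0 0;-10 -24 0 0;-10 -24 0 0;-10 -24 0 0;-10 -24 0 0;-10 -24 0 0;-5 -12 0 -0.1;0 0 0 -0.12;0 0 0 -0.12;0 0 0 0"}}

```text
time: 18.18
tool_pos: [0.5462, -0.2423, 0.232]
tool_rot: [3.13, 0.0, 2.935]
contact_force: [0.1, 0.5, -1.3]
opening: 0.0238
```

```bash
python3 - <<'E'
from h import *
import pickle
to(.545,-.279,.2,2.94); tip(.5449,-.279)
t=shot("top"); crop(t,155,180,90,90,8,"t_t");pickle.dump(t,open("t9.pkl","wb"))
s=shot("side"); crop(s,210,150,80,60,9,"t_s");crop(s,280,150,130,140,4.5,"t_s2")
p=shot("wrist","t_w")
E
```

```text
t 18.18 pos [ 0.5462 -0.2423  0.232 ] rot [3.1299e+00 4.0000e-04 2.9355e+00] F [ 0.1  0.5 -1.3] T [-0.03  0.02  0.  ] op 0.0238
shift mm (tool) [ -6.3 -36.6  31.6] dyaw -0.005 yaw 2.9355
tip [ 0.544  -0.2408  0.1304] driver tilt [-0.0177  0.0132 -0.9998]
tip shift tool mm [ -8.7 -37.2  -0.4]
```

View pics/t_t.png

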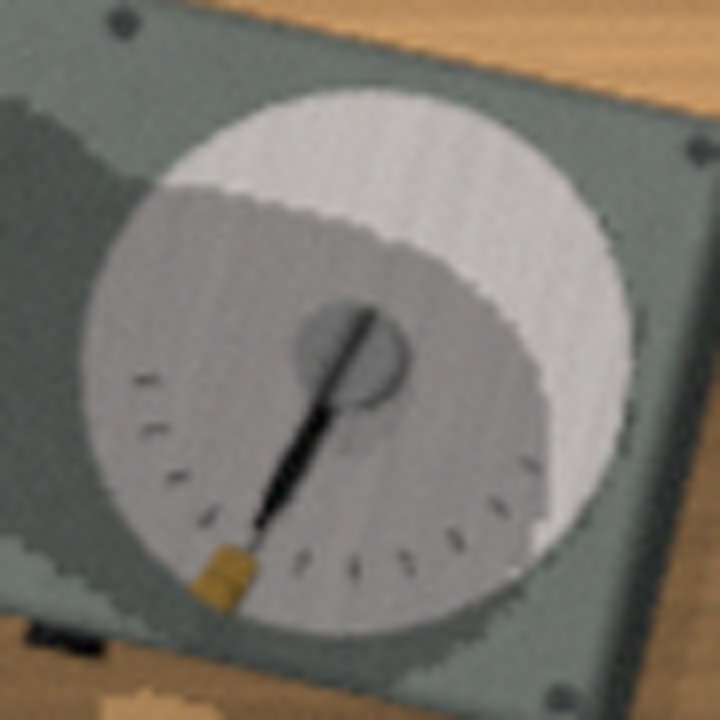

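View pics/t_s.png

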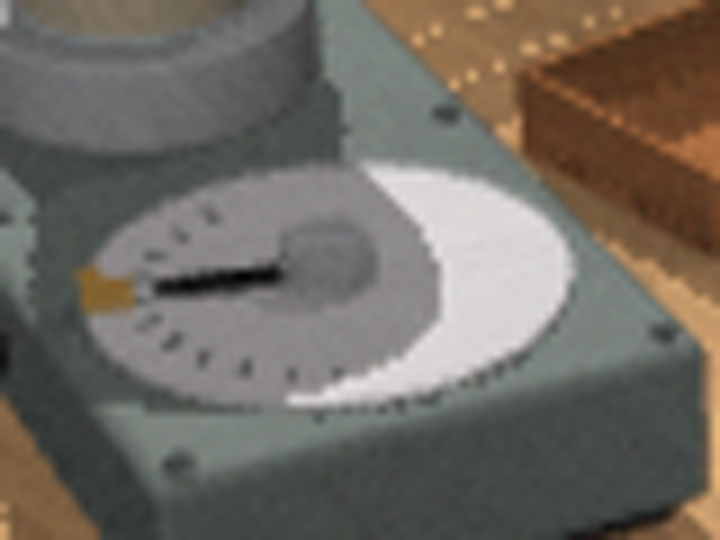

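View pics/t_s2.png

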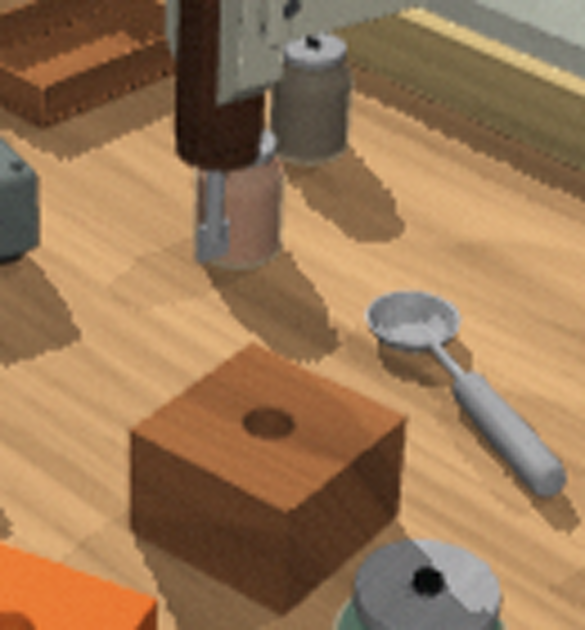

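View pics/t_w.png

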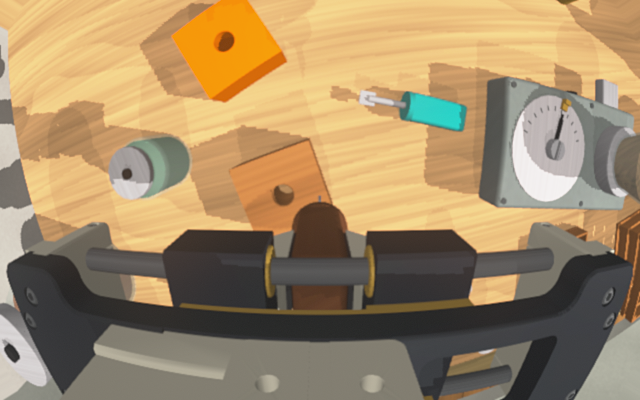

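```bash
python3 - <<'E'
from h import *
import pickle
p=pickle.load(open("t9.pkl","rb"))
f=lambda q:[155+q[0]/8-.5,180+q[1]/8-.5]
A=lambda d:np.arctan2(d[1],d[0])
a,b=back(p,[f((370,315)),f((326,400))],.074);print("slot",A(b-a))
a,b=back(p,[f((326,405)),f((260,525))],.069);print("ptr",A(b-a)); 
c=back(p,f((352,355)),.074)[0]; print(c,"ptr from c",A(b-c))
for z,q in((.07,(228,572)),(.074,(228,572)),(.062,(240,552))): 
  t=back(p,f(q),z)[0];print("tab",A(t-c),np.hypot(*(t-c)[:2]))
w=shot("wrist"); print("hole",back(w,[284,195],.06)); tip(.545,-.279)
E
```

```text
slot 2.6864691557070355
ptr 2.660392198589048
[0.55246076 0.05666914 0.074     ] ptr from c 2.638138021357528
tab 2.6254390016424147 0.05998467482565072
tab 2.643643513334573 0.059710783433902036
tab 2.5863094831338937 0.0550033310227173
hole [[ 0.54587631 -0.27816976  0.06      ]]
tip [ 0.5442 -0.2409  0.1304] driver tilt [-0.0176  0.0131 -0.9998]
tip shift tool mm [ -8.6 -37.1  -0.4]
```

Request:
{"op": "servo_tool", "data": {"targets": "-5 -20 0 0;-4 -14 0 0;0 -2 0 0;0 0 0 0;0 0 0 0"}}

```text
time: 19.0
tool_pos: [0.5477, -0.2825, 0.2311]
tool_rot: [3.13, 0.0, 2.932]
contact_force: [-0.0, 0.2, -0.7]
opening: 0.0238
```

```bash
python3 - <<'E'
from h import *
to(.545,-.279,.2,2.94); tip(.5450,-.279)
E
```

```text
t 19.0 pos [ 0.5477 -0.2825  0.2311] rot [3.1298 0.     2.9318] F [-0.   0.2 -0.7] T [-0.    0.02 -0.03] op 0.0238
shift mm (tool) [ 3.4  2.5 31.2] dyaw -0.008 yaw 2.9318
tip [ 0.5455 -0.2811  0.1295] driver tilt [-0.018   0.0134 -0.9998]
tip shift tool mm [0.9 1.9 0. ]
```

Request:
{"op": "servo_tool", "data": {"targets": "1 2 5 0;0 0 15 0;0 0 15 0;0 0 10 0;0 0 5 0;0 0 0 0"}}

```text
time: 19.75
tool_pos: [0.5468, -0.2781, 0.1764]
tool_rot: [3.129, -0.002, 2.933]
contact_force: [0.2, 0.2, -1.3]
opening: 0.0236
```

```bash
python3 - <<'E'
from h import *
to(.545,-.279,.2,2.94); tip(.5450,-.279)
s=shot("side"); crop(s,300,170,80,100,6,"u_s")
E
```

```text
t 19.75 pos [ 0.5468 -0.2781  0.1764] rot [ 3.1287e+00 -2.4000e-03  2.9331e+00] F [ 0.2  0.2 -1.3] T [-0.06 -0.02 -0.  ] op 0.0236
shift mm (tool) [  1.7  -0.9 -23.6] dyaw -0.007 yaw 2.9331
tip [ 0.5444 -0.2765  0.0748] driver tilt [-0.0201  0.015  -0.9997]
tip shift tool mm [-1.1 -2.3 -0. ]
```

View pics/u_s.png

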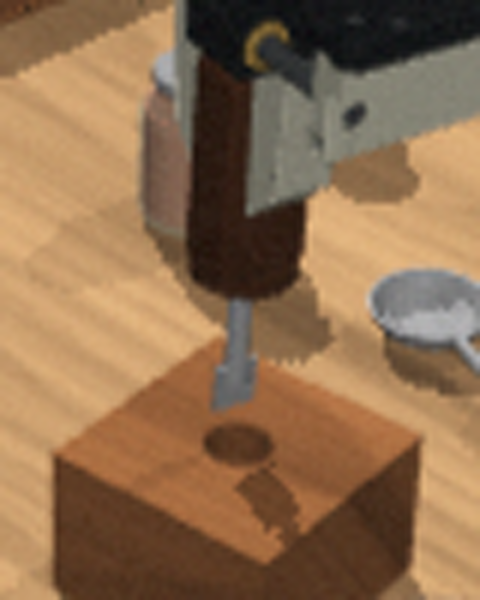

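Request:
{"op": "servo_tool", "data": {"targets": "-0.5 -2 5 0;0 0 8 0;0 0 10 0;0 0 10 0;0 0 5 0;0 0 0 0"}}

```text
time: 20.55
tool_pos: [0.5473, -0.2802, 0.1364]
tool_rot: [3.129, -0.001, 2.933]
contact_force: [-0.7, 1.2, -1.1]
opening: 0.024
```

```bash
python3 - <<'E'
from h import *
to(.545,-.279,.2,2.94); tip(.5450,-.279)
s=shot("side"); crop(s,300,170,80,100,6,"v_s")
E
```

```text
t 20.55 pos [ 0.5473 -0.2802  0.1364] rot [ 3.1293e+00 -1.1000e-03  2.9329e+00] F [-0.7  1.2 -1.1] T [0.02 0.01 0.02] op 0.024
shift mm (tool) [  2.5   1.5 -63.6] dyaw -0.007 yaw 2.9329
tip [ 0.5449 -0.2786  0.0348] driver tilt [-0.0189  0.0141 -0.9997]
tip shift tool mm [-0.1 -0.3 -0. ]
```

View pics/v_s.png

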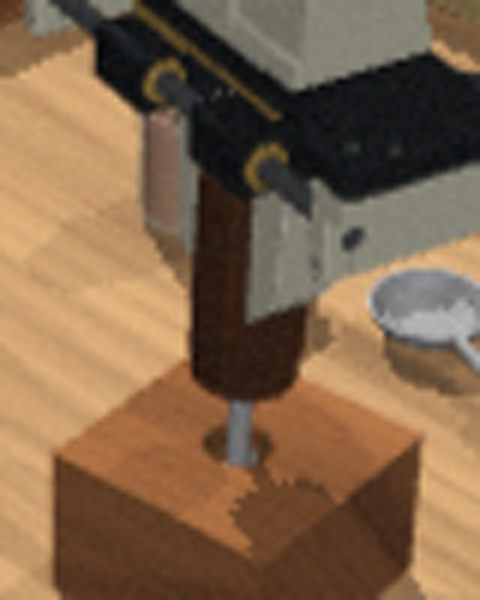

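Request:
{"op": "servo_tool", "data": {"targets": "0 0 10 0;0 0 10 0;0 0 5 0;0 0 1.5 0;0 0 0 0"}}

```text
time: 21.22
tool_pos: [0.5476, -0.28, 0.1086]
tool_rot: [3.13, -0.0, 2.933]
contact_force: [-0.5, -0.3, -1.5]
opening: 0.024
```

```bash
python3 - <<'E'
from h import *
to(.545,-.279,.2,2.94); tip(.5450,-.279)
E
```

```text
t 21.23 pos [ 0.5476 -0.28    0.1086] rot [ 3.1296 -0.      2.933 ] F [-0.5 -0.3 -1.5] T [-0.02 -0.01  0.02] op 0.024
shift mm (tool) [  2.8   1.5 -91.4] dyaw -0.007 yaw 2.933
tip [ 0.5454 -0.2785  0.007 ] driver tilt [-0.018   0.0136 -0.9998]
tip shift tool mm [ 0.3 -0.5 -0. ]
```

Request:
{"op": "servo_tool", "data": {"targets": "0 0 1 0;0 0 0.7 0;0 0 0.4 0;0 0 0 0"}}

```text
time: 21.72
tool_pos: [0.548, -0.2802, 0.1071]
tool_rot: [3.13, 0.001, 2.933]
contact_force: [0.6, 0.1, -1.7]
opening: 0.0243
```

```bash
python3 - <<'E'
from h import *
to(.545,-.279,.2,2.94); tip(.5450,-.279)
E
```

```text
t 21.73 pos [ 0.548  -0.2802  0.1071] rot [3.1302e+00 1.3000e-03 2.9330e+00] F [ 0.6  0.1 -1.7] T [-0.   -0.01 -0.02] op 0.0243
shift mm (tool) [  3.    1.6 -92.9] dyaw -0.007 yaw 2.933
tip [ 0.5459 -0.2788  0.0055] driver tilt [-0.0169  0.0127 -0.9998]
tip shift tool mm [ 0.8 -0.3 -0. ]
```

Request:
{"op": "servo_tool", "data": {"targets": "0 0 0.7 0;0 0 0 0"}}

```text
time: 21.98
tool_pos: [0.5481, -0.2803, 0.1069]
tool_rot: [3.13, 0.002, 2.933]
contact_force: [-1.0, 0.2, -1.3]
opening: 0.0237
```

Request:
{"op": "servo_tool", "data": {"targets": "0 0 0 0;0 0 0 0;0 0 0 0;0 0 0 0;0 0 0 0;0 0 0 0;0 0 0 0", "hand": 1}}

```text
time: 22.85
tool_pos: [0.5484, -0.2804, 0.107]
tool_rot: [3.131, 0.003, 2.933]
contact_force: [0.0, -0.6, 0.3]
opening: 0.0888
```

```bash
python3 - <<'E'
from h import *
to(.545,-.279,.2,2.94)
s=shot("side"); crop(s,300,170,80,100,6,"w_s")
p=shot("wrist","w_w")
E
```

```text
t 22.85 pos [ 0.5484 -0.2804  0.107 ] rot [3.1307e+00 2.5000e-03 2.9330e+00] F [ 0.  -0.6  0.3] T [-0.06 -0.03 -0.03] op 0.0888
shift mm (tool) [  3.3   1.7 -92.9] dyaw -0.007 yaw 2.933
```

View pics/w_s.png

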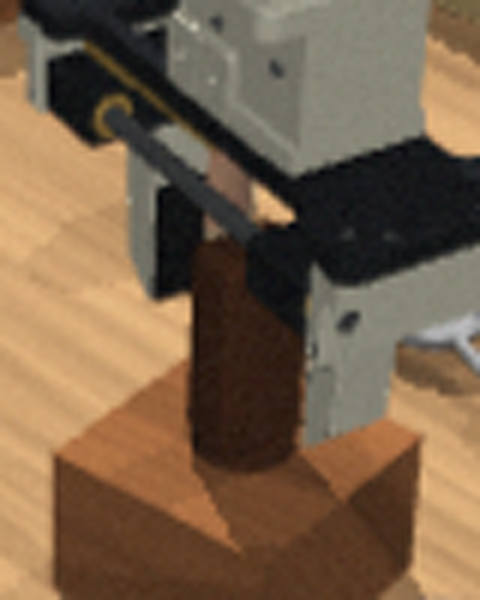

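View pics/w_w.png

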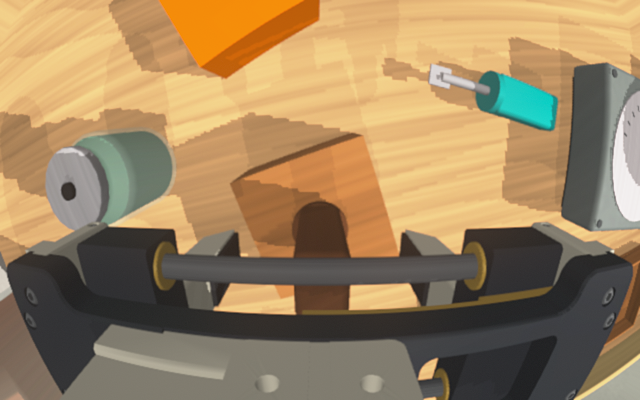

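Released, and the collar is seated on the wood. Lifting clear and checking.

Request:
{"op": "servo_tool", "data": {"targets": "0 0 -10 0;0 0 -20 0;0 0 -25 0;0 0 -25 0;0 0 -25 0;0 0 -25 0;0 0 0 0"}}

```text
time: 23.82
tool_pos: [0.548, -0.282, 0.2454]
tool_rot: [3.132, 0.006, 2.933]
contact_force: [-0.1, -0.4, 0.6]
opening: 0.0922
```

Request:
{"op": "servo_tool", "data": {"targets": "-20 0 -10 0;-25 0 -10 0;-25 0 -10 0;0 0 0 0;0 0 0 0"}}

```text
time: 24.45
tool_pos: [0.6156, -0.2961, 0.271]
tool_rot: [3.129, -0.002, 2.933]
contact_force: [1.0, -0.4, 1.4]
opening: 0.0921
```

```bash
python3 - <<'E'
from h import *
import pickle
to(.545,-.279,.2,2.94)
s=shot("side","x_s"); crop(s,295,180,90,100,6,"x_s2")
p=shot("wrist","x_w"); pickle.dump(p,open("w10.pkl","wb"))
t=shot("top");pickle.dump(t,open("t10.pkl","wb"))
E
```

```text
t 24.45 pos [ 0.6156 -0.2961  0.271 ] rot [ 3.1294e+00 -2.2000e-03  2.9325e+00] F [ 1.  -0.4  1.4] T [-0.03 -0.01  0.06] op 0.0921
shift mm (tool) [72.4  1.2 71.2] dyaw -0.007 yaw 2.9325
```

View pics/x_s.png

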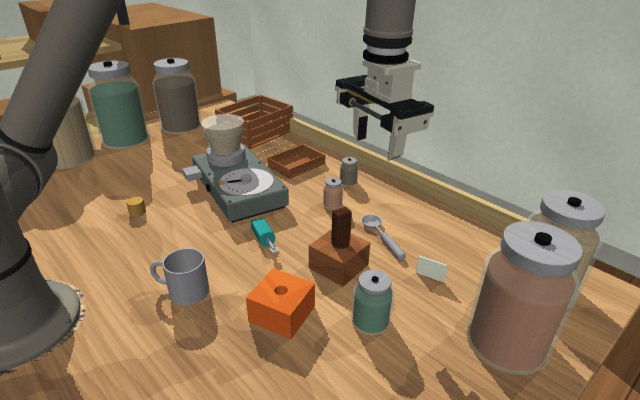

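View pics/x_s2.png

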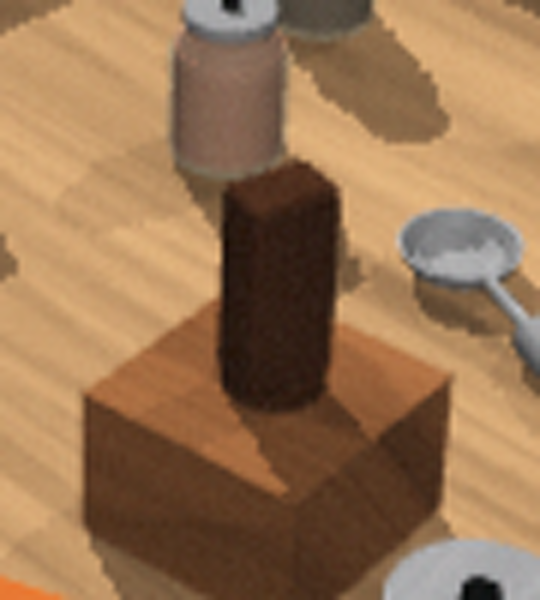

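View pics/x_w.png

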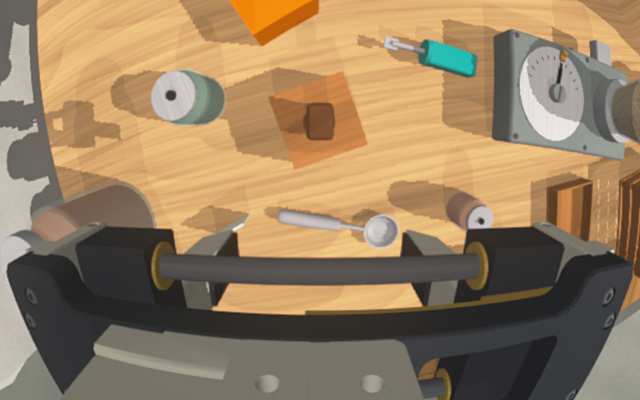

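```bash
python3 - <<'E'
from h import *
import pickle
a=pickle.load(open("side.pkl","rb"));b=shot("side")
A=a["color"][180:280,295:385,::-1];B=b["color"][180:280,295:385,::-1]
im=cv2.resize(np.hstack([A,B]),None,fx=4.4,fy=4.4,interpolation=cv2.INTER_CUBIC);cv2.imwrite("pics/y.png",im)
for p in (a,b):
  m=(p["color"].max(2)<75)[200:255,320:360]; 
  for r in (12,20,28,36,42): 
    c=np.nonzero(m[r])[0]; print(r+200,c.min()+320,c.max()+320,end=" | ")
  print(np.nonzero(m[:,15:25].any(1))[0][[0,-1]]+200)
E
```

```text
212 332 350 | 220 332 350 | 228 331 349 | 236 331 349 | 242 331 348 | [210 249]
212 332 350 | 220 332 350 | 228 332 350 | 236 332 349 | 242 332 348 | [211 248]
```

View pics/y.png

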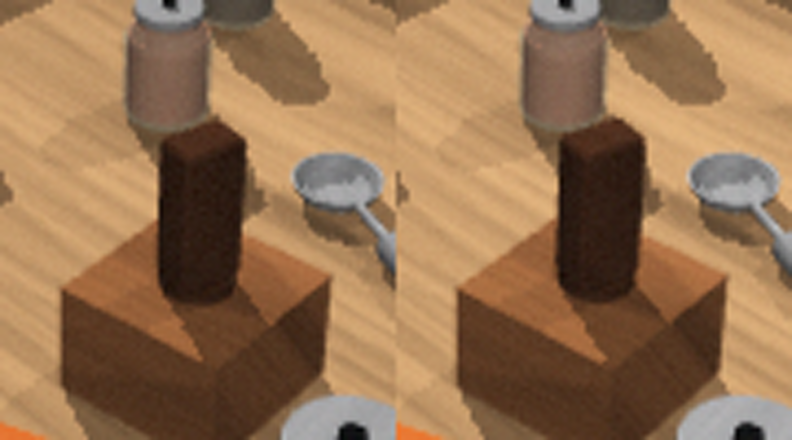

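```bash
python3 -c "
from h import *
print(robot.hand_in())"
```

```text
the job is handed in; nothing more can be done
None
```

The screw is set to the brass tab within about 1°, and the screwdriver is back upright in its stand. I handed the job in at about 24.5 s of the 53 s.

- **Turning the screw:** The blade went about 4 mm into the slot with almost no force. I turned the screw clockwise about 1.02 rad, from about −2.62 to 2.65 rad. I then eased the blade back within the slot's play and lifted straight out.
- **Pointer check:** After I withdrew the blade, the wrist camera put the pointer at about 2.653 rad and the tab at about 2.634, so it stops about 0.02 rad short. The top camera is coarser and its readings disagreed with each other by several hundredths of a radian. I left the setting as it was and did not go back into the slot.
- **Screwdriver:** The before and after side views match within a pixel, so the collar sits on the wood as it did at the start.
- **Tab and jars:** The tab still measured 61 mm from the dial's axis, at the same angle as before. The jars showed no visible shift in the last pictures. The gripper was open and clear of everything.
- **Turquoise look-alike:** It stood on its blade at the start and is now lying on the table. It was already lying in the first wrist picture after I moved over the stand, when my fingertips were at about 0.22 m and it was about 0.135 m tall. I don't think I touched it.

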